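# Stack a brake block on spacer sticks

### The arm

A 6-joint arm with a two-finger parallel gripper is mounted at the origin on the work surface. World frame = base frame: x ahead of the robot, y to its left, z up, the work surface at z = 0. Lengths are in m, angles in rad, forces in N, time in s.
With the tool pointing down it reaches from about 0.325 to 0.9 m from the base axis. Payload 6.1 kg.
Tool frame: the origin (TCP) lies midway between the tips of the shut fingers; the grasp point (between the pads) lies 19 mm behind it (r.grip_point_offset is the x of the grasp point in the tool frame, in m); x points along the fingers, z is the direction in which the jaws open and shut, and the axes are right-handed (so a half turn about x gives the same grasp; the last joint's range is limited). The gripper opens to 85 mm and grips with 20 to 120 N. Pads are 22 mm wide; open, the fingers measure 114 mm over their backs; the gripper's body (76 mm by 85 mm) begins 54 mm behind the grasp point. The pads swing forward as they close: fully open they stand 13 mm farther back than shut.
Start: joints at [1.05, 0.22, 1.526, -0, 1.395, -0.126], TCP at [0.24, 0.577, 0.231] pointing down, gripper open.
Joint ranges: [-2.98, 2.98], [-0.91, 2.08], [0.09, 2.57], [-1.24, 4.39], [0.2, 2.65], [-2.68, 2.68]. Speed limits (rad/s): [2.57, 2.57, 3.01, 3.14, 3.14, 3.14].

### API

Orientations are given as a rotation vector (axis times angle).
In Python, from station import r gives the robot as it stands.
- The arm moves only by the tool play_rows, never from a script. Its argument "motion" is a list of rows, each an object of numbers: "x", "y", "z": the shift along the tool's x, y, z in cm; "yaw": the turn about the tool's x in degrees; "jaw": the opening, from 0 (shut) to 1 (fully open). In form: [{"x": .., "y": .., "z": .., "yaw": .., "jaw": ..}, ...]. A call has 1 to 10 rows; each row is the pose to reach, as a shift and turn from the pose measured when the call began, along the tool's axes at that moment; what a row does not reach only later rows make up. A row lasts 1/12 s, in which the tool goes at most 41.7 mm and 7.16 degrees, less where a joint would pass 70% of its speed; a pose out of reach is approached as far as the arm can. A call with a gripper value outside its range is refused whole. The fingers move at their own pace and stop on an object; "squeeze" is the grip in N (left out, the last holds). Time passes only in rows, so rows that repeat a pose let the fingers close. It gives the time, the measured TCP pose, the force and the opening at its end, in the units of the state.
- r.get_obs(): the state, without advancing time (a new reading comes with each control period).
- r.capture(name): name is "side" or "top"; returns (picture, depth): 400x640x3 uint8, red, green, blue; 400x640 float32, m along the optical axis (not along the pixel's ray), 0 where there is no reading.
- r.camera_model(name): a dict with "fx", "fy", "cx", "cy" (pixels), "k1" (the pictures are not rectified: a ray, as slopes to the right and down, at radius r is drawn at 1 + k1 r^2 times it, then the intrinsics apply), "eye" and "rotation" of the camera in the world. Camera axes: x right, y down, z forward; pixel columns grow to the right and rows downward; lengths in m; the calibration is good to about 2 mm. A picture is of the moment at which its call begins. camera_model takes no time and is no camera call.
- r.sign_off(): hands the job in, once; it reports no verdict.
The state is a dict: "time": time; "joints": joint angles; "joint_vel": joint speeds; "joint_efforts": joint torques, N m; "position": TCP position; "tool_rot": TCP orientation; "force": force on the tool from outside, world axes, zero at the start; "torque": the same for the moment, N m; "gripper_width": finger opening in m.
Only numpy, scipy, OpenCV 4.12 (cv2) and the standard library are available. Lean on these libraries where they do the work, as an engineer would, in place of code of your own. Each camera call takes 0.05 s, during which the arm holds its last target.

### The job

Stack the loose brake block over the stub clamped on the turntable with an air gap between them: take the two wooden spacer sticks from the sloping rack and lay them level, without letting them drop or pressing them hard, crosswise on top of the stub, one towards each end and each sticking out on both sides; then set the loose block down gently on the two sticks, squarely over the stub and lined up with it, and let go. Leave the chock, the washers and the caliper alone.

Things in the scene. Friction and masses are not known exactly. Their poses are not given: they have to be found in the camera images.
- turntable: fixed cast-iron turntable; origin: centre of its base on the table, z up. Its ribbed disc, 170 mm across, on a stiff height screw, holds a clamped dark grey brake block stub 130 x 55 x 36 mm, centred on the axis. The stub's flat level top lies 97 to 157 mm above the table, different each time and in no reading: feel for it or look. End clamps stay 12 mm or more below the top
- stub_axis (a point): point on the turntable's axis at table level, straight below the stub's centre; x runs along the stub's length (130 mm), y across its width (55 mm), z up. It turns with the disc (the stub's angle differs each time) but does not tell its height. Disc and screw stay put under light pushes
- rack: fixed steel stick rack; origin: centre of its foot on the table, z up. Flat bed 170 mm wide (y), 124 mm long, sloping 35 degrees: low edge at -x (16 mm above the table), high at +x (88 mm), middle 52 mm above the origin. A lip 14 mm high, 5 mm thick along the low edge stops the sticks. They lie about 84 mm apart along y with nothing above or beside them
- stick_a: straight square hardwood stick, 100 mm long (its x), 14 x 14 mm section, 30 g; origin at its centre. It starts lying lengthwise up the rack bed: x slopes 35 degrees, z stands square to the bed (up), y is level
- stick_b: straight square hardwood stick, 100 mm long (its x), 14 x 14 mm section, 30 g; origin at its centre. It starts lying lengthwise up the rack bed: x slopes 35 degrees, z stands square to the bed (up), y is level (same as the other stick; either may go at either end)
- block: loose composite brake block, dark grey with a thin steel back on top: 130 mm long (x), 55 mm wide (y), 40 mm thick, 0.4 to 0.65 kg; lies flat on the table. Origin at the centre of its underside, z up.
- chock: bystander: orange plastic wheel chock model, wedge 90 x 45 x 45 mm, lying loose; origin at the middle of its underside
- washer_a: bystander: loose flat brass washer, 30 mm across, 4 mm thick; origin at the centre of its underside
- washer_b: bystander: the other loose brass washer, same size
- caliper: bystander: loose steel vernier caliper lying flat, 200 mm long (x), 8 mm high; origin at the middle of its beam's underside
Mind the look-alikes: they are no part of the job. Of the things that look like the block, the middle-sized one is meant.

How it is judged:
On the way, in this order (a step that is already met when the one before it is completed fails the run):
1. one spacer stick lies level and crosswise on the stub, towards one end, let go (((y of stick_a in the frame of stub_axis between -0.02 and 0.02 m and angle between stick_a's own x axis and vertical between 1.5 and 1.64 rad and angle between the x axis of stick_a and the y axis of stub_axis, either way round below 0.26 rad and contact force between stick_a and turntable above 0.05 N and contact force between stick_a and the fingers below 0.02 N and (x of stick_a in the frame of stub_axis between 0.022 and 0.058 m or x of stick_a in the frame of stub_axis between -0.058 and -0.022 m)) or (y of stick_b in the frame of stub_axis between -0.02 and 0.02 m and angle between stick_b's own x axis and vertical between 1.5 and 1.64 rad and angle between the x axis of stick_b and the y axis of stub_axis, either way round below 0.26 rad and contact force between stick_b and turntable above 0.05 N and contact force between stick_b and the fingers below 0.02 N and (x of stick_b in the frame of stub_axis between 0.022 and 0.058 m or x of stick_b in the frame of stub_axis between -0.058 and -0.022 m)))), for 0.2 s.
2. both spacer sticks lie level and crosswise on the stub, one towards each end, let go (y of stick_a in the frame of stub_axis between -0.02 and 0.02 m and angle between stick_a's own x axis and vertical between 1.5 and 1.64 rad and angle between the x axis of each of stick_a, stick_b and the y axis of stub_axis, either way round below 0.26 rad and contact force between each of stick_a, stick_b and turntable above 0.05 N and contact force between each of stick_a, stick_b and the fingers below 0.02 N and y of stick_b in the frame of stub_axis between -0.02 and 0.02 m and angle between stick_b's own x axis and vertical between 1.5 and 1.64 rad and ((x of stick_a in the frame of stub_axis between 0.022 and 0.058 m and x of stick_b in the frame of stub_axis between -0.058 and -0.022 m) or (x of stick_a in the frame of stub_axis between -0.058 and -0.022 m and x of stick_b in the frame of stub_axis between 0.022 and 0.058 m))), for 0.2 s.
At the end, for the whole second after the job is handed in: Sticks level on the stub, crosswise (0.26 rad), centred across it (20 mm), one 22-58 mm from the middle to each end; block rests on both, clear of the turntable, level (0.05 rad), in line with the stub (0.17 rad), centred over it (15 mm); all let go, at rest (all of step 2 and contact force between block and stick_a above 0.4 N and contact force between block and stick_b above 0.4 N and contact force between block and turntable below 0.05 N and angle between block's own z axis and vertical below 0.05 rad and angle between the x axis of block and the x axis of stub_axis, either way round below 0.17 rad and horizontal distance between block and stub_axis below 0.015 m and contact force between block and the fingers below 0.02 N and linear speed of block below 0.01 m/s); the robot touches nothing.
It fails at once if a spacer stick is let go over the stub while sloping (over 0.25 rad), or dropped onto it (falls faster than 0.3 m/s, about 5 mm) ((horizontal distance between stick_a and stub_axis below 0.1 m and contact force between stick_a and the fingers below 0.02 N and (angle between stick_a's own x axis and vertical below 1.32 rad or angle between stick_a's own x axis and vertical above 1.82 rad or linear speed of stick_a above 0.3 m/s)) or (horizontal distance between stick_b and stub_axis below 0.1 m and contact force between stick_b and the fingers below 0.02 N and (angle between stick_b's own x axis and vertical below 1.32 rad or angle between stick_b's own x axis and vertical above 1.82 rad or linear speed of stick_b above 0.3 m/s))).
It fails at once if the block is banged or pressed hard on the sticks (over 60 N) (contact force between block and stick_a above 60 N or contact force between block and stick_b above 60 N).
It fails at once if a stick is pressed hard on the stub (over 45 N) (contact force between any of stick_a, stick_b and turntable above 45 N).
It fails at once if the chock, a washer or the caliper is pushed more than 30 mm from its place (distance of any of chock, washer_a, washer_b, caliper from where it was at the start of the episode above 0.03 m).
It also fails if it takes over 72 s, if anything falls off the work surface, if the arm or the gripper's body presses on something with over 40 N, if the wrist force passes 120 N, or if a joint passes its speed limit or range.

## Working session

There is one attempt and no reset: what is moved stays moved. The work goes in short steps, Python scripts to look and compute and a tool call to move; the robot and the scene stay as the last step left them, time stands still between calls to the robot, and variables do not carry over. Pictures are saved under pics/ and viewed, and the job is handed in when it is done.

Besides the shell and the picture viewer there is one more tool, called after "Request:" by a JSON object that holds its "name" and its "arguments". play_rows: Moves the arm, as the interface text tells. Its arguments: {"type":"object","properties":{"motion":{"type":"array"},"squeeze":{"type":"number"}},"required":["motion"]}

```bash
ls; mkdir -p pics; python3 - <<'E'
from station import r
import cv2,numpy as np
print(r.get_obs())
print(r.grip_point_offset)
for n in("side","top"):
    p,d=r.capture(n); cv2.imwrite(f"pics/{n}0.png",p[:,:,::-1]); np.save(f"pics/{n}0.npy",d); np.save(f"pics/{n}0c.npy",p)
    print(n,r.camera_model(n),d.min(),d.max(),(d==0).mean())
E
```

```text
pics
{'time': 0.0, 'joints': array([ 1.04991956e+00,  2.21212882e-01,  1.52763323e+00, -1.17647892e-06,
        1.39467185e+00, -1.26122284e-01]), 'joint_vel': array([ 0.00026904,  0.00063875, -0.00159301, -0.00227667, -0.00014675,
       -0.00112405]), 'joint_efforts': array([ 1.85030862e-03, -4.96893311e+01, -3.89395630e+01, -1.62822180e-04,
        1.09201652e-02,  1.28219347e-05]), 'position': array([0.24007687, 0.57639614, 0.23019573]), 'tool_rot': array([-0.91462772,  1.37224477,  0.9132124 ]), 'force': array([0.98394477, 0.97206656, 0.47781436]), 'torque': array([-0.00193108,  0.04969318, -0.01042318]), 'gripper_width': 0.08527336769419738}
-0.0187
side {'fx': 440.73355670193695, 'fy': 440.73355670193695, 'cx': 315.6362509395769, 'cy': 183.9696262515281, 'k1': -0.1084466471725212, 'eye': array([ 0.06753359, -0.57662257,  0.5338982 ]), 'rotation': array([-2.00728851,  0.70785399, -0.41480873])} 0.0 3.361194 0.004125
top {'fx': 410.89878380563925, 'fy': 410.89878380563925, 'cx': 326.7328947571511, 'cy': 191.36841913332472, 'k1': -0.019100545278035556, 'eye': array([0.49740085, 0.03772126, 0.81447219]), 'rotation': array([-2.18059493,  2.19035259, -0.10535724])} 0.0 1.6642274 0.003875
```

View pics/top0.png

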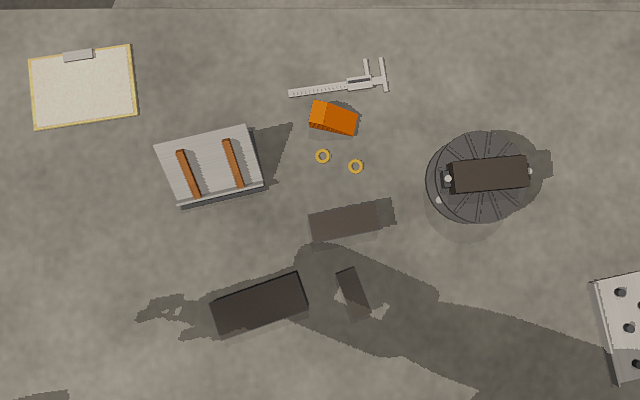

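View pics/side0.png

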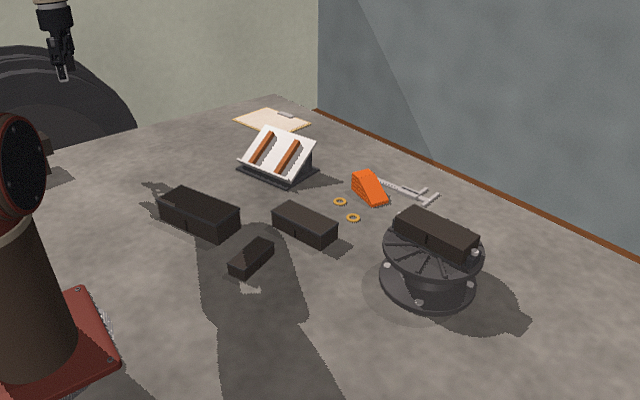

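The top view shows the middle-sized block near (350,220), with the large and small decoys at (258,302) and (353,293). The sticks are at (188,173) and (233,163), and the stub is at (490,174). The side view agrees. Next I'll measure from the depth images.

```bash
cat > h.py <<'E'
import numpy as np,cv2
from scipy.spatial.transform import Rotation as R
from station import r
def rays(n):
    m=r.camera_model(n); v,u=np.mgrid[0:400,0:640].astype(float)
    K=np.array([[m['fx'],0,m['cx']],[0,m['fy'],m['cy']],[0,0,1]])
    p=cv2.undistortPoints(np.stack([u.ravel(),v.ravel()],1).reshape(-1,1,2),K,np.array([m['k1'],0,0,0.])).reshape(400,640,2)
    d=np.dstack([p,np.ones((400,640))])
    return m['eye'],d@R.from_rotvec(m['rotation']).as_matrix().T
def cloud(n,dep):
    e,d=rays(n); P=e+d*dep[...,None]; P[dep==0]=np.nan; return P
def pix(n,u,v,z):
    e,d=rays(n); d=d[int(v),int(u)]; return e+d*(z-e[2])/d[2]
def rect(P):
    (c,s,a)=cv2.minAreaRect((P[:,:2]*1000).astype(np.float32)); b=cv2.boxPoints(((c),s,a))
    e=[b[1]-b[0],b[2]-b[1]]; l=max(e,key=np.linalg.norm); return np.round(c,1),sorted(np.round(s,1)),round(np.degrees(np.arctan2(l[1],l[0]))%180,1)
E
python3 - <<'E'
from h import *
for n in("top","side"):
    P=cloud(n,np.load(f"pics/{n}0.npy")); np.save(f"pics/{n}P.npy",P); c=np.load(f"pics/{n}0c.npy")
    t=P[...,2]
    print(n,"table z", np.nanmedian(t[300:390,100:200]) if n=="top" else np.nanmedian(t[350:390,250:350]))
P=np.load("pics/topP.npy"); z=P[...,2]; c=np.load("pics/top0c.npy").astype(int)
for nm,(u0,u1,v0,v1) in dict(block=(300,400,195,245),big=(200,315,262,345),small=(330,375,262,325),stub=(425,555,125,225),chock=(300,365,95,140)).items():
    zz=z[v0:v1,u0:u1]; h=zz[zz>.012]; top=np.nanpercentile(h,95)
    m=np.abs(zz-np.nanmedian(h[h>top-.006]))<.005
    Q=P[v0:v1,u0:u1][m]; print(nm,"top z",np.nanmedian(Q[:,2]).round(4),Q[:,2].std().round(4),m.sum(),rect(Q))
hsv=cv2.cvtColor(np.load("pics/top0c.npy"),cv2.COLOR_RGB2HSV)
for nm,(u0,u1,v0,v1) in dict(s1=(165,208,140,205),s2=(212,250,130,192)).items():
    hh=hsv[v0:v1,u0:u1]; m=(hh[...,0]<20)&(hh[...,1]>120)
    Q=P[v0:v1,u0:u1][m]; Q=Q[~np.isnan(Q[:,2])]; print(nm,m.sum(),Q.mean(0).round(4),Q.min(0).round(3),Q.max(0).round(3),rect(Q))
    k=np.c_[Q[:,:2],np.ones(len(Q))]; s=np.linalg.lstsq(k,Q[:,2],rcond=None)[0]; print("plane",s.round(3),np.degrees(np.arctan(np.hypot(*s[:2]))),np.degrees(np.arctan2(s[1],s[0])))
o=r.get_obs(); print(R.from_rotvec(o['tool_rot']).as_matrix().round(3))
E
```

```text
top table z 0.0011469611271334723
side table z 0.00011718105638858223
block top z 0.0411 0.0013 2053 (array([504.2,  -4.6]), [np.float64(55.6), np.float64(130.4)], np.float32(101.3))
big top z 0.0527 0.0013 3663 (array([351.3, 153.3]), [np.float64(72.2), np.float64(168.0)], np.float32(109.1))
small top z 0.0292 0.0014 1021 (array([369.4, -21.9]), [np.float64(38.8), np.float64(92.2)], np.float32(20.7))
stub top z 0.1221 0.0012 2397 (array([ 584.5, -252.7]), [np.float64(55.3), np.float64(130.4)], np.float32(95.2))
chock top z 0.0456 0.0018 459 (array([713. ,  38.6]), [np.float64(39.1), np.float64(45.9)], np.float32(166.5))
s1 420 [0.5935 0.2823 0.0622] [0.551 0.268 0.021] [0.636 0.298 0.09 ] (array([593.3, 283.6]), [np.float64(16.9), np.float64(86.9)], np.float32(9.7))
plane [ 0.634  0.341 -0.41 ] 35.73691994777233 28.295424323556837
s2 400 [0.6128 0.2004 0.0621] [0.569 0.185 0.026] [0.656 0.216 0.09 ] (array([612.9, 201.1]), [np.float64(13.2), np.float64(88.1)], np.float32(13.0))
plane [ 0.62   0.313 -0.381] 34.794298830356595 26.764609761122216
[[-0.001 -0.923  0.385]
 [-0.002  0.385  0.923]
 [-1.     0.    -0.002]]
```

```bash
python3 - <<'E'
from h import *
P=np.load("pics/topP.npy"); c=np.load("pics/top0c.npy"); hsv=cv2.cvtColor(c,cv2.COLOR_RGB2HSV)
# bed plane top
Z=P[120:210,150:270]; m=(Z[...,2]>.03)&(hsv[120:210,150:270,1]<40)
Q=Z[m]
for _ in range(5):
    k=np.c_[Q[:,:2],np.ones(len(Q))]; s=np.linalg.lstsq(k,Q[:,2],rcond=None)[0]; e=Q[:,2]-k@s; Q=Q[np.abs(e)<3*max(e.std(),.001)] if _<4 else Q
print("bed",s.round(4),np.degrees(np.arctan(np.hypot(*s[:2]))),"dir",np.degrees(np.arctan2(s[1],s[0])),rect(Q),Q[:,2].min(),Q[:,2].max(),e.std())
az=np.arctan2(s[1],s[0])
for nm,(u0,u1,v0,v1) in dict(s1=(165,208,140,205),s2=(212,250,130,192)).items():
    hh=hsv[v0:v1,u0:u1]; mm=(hh[...,0]<20)&(hh[...,1]>120)
    Q=P[v0:v1,u0:u1][mm]; Q=Q[~np.isnan(Q[:,2])]; hgt=Q[:,2]-(Q[:,:2]@s[:2]+s[2]); n=hgt*np.cos(np.arctan(np.hypot(*s[:2])))
    T=Q[n>.009]; print(nm,np.percentile(n,[5,50,95]).round(4),len(T),T.mean(0).round(4),rect(T),T[:,2].min(),T[:,2].max())
P=np.load("pics/sideP.npy"); c=np.load("pics/side0c.npy"); hsv=cv2.cvtColor(c,cv2.COLOR_RGB2HSV); z=P[...,2]
for nm,(u0,u1,v0,v1) in dict(block=(265,345,195,250),stub=(380,490,200,270)).items():
    zz=z[v0:v1,u0:u1]; h=zz[zz>.012]; top=np.nanpercentile(h,95)
    m=np.abs(zz-np.nanmedian(h[h>top-.006]))<.004
    Q=P[v0:v1,u0:u1][m]; print("side",nm,"z",np.nanmedian(Q[:,2]).round(4),m.sum(),rect(Q))
m=(hsv[120:180,240:310,0]<20)&(hsv[120:180,240:310,1]>120)
n,l,st,ce=cv2.connectedComponentsWithStats(m.astype(np.uint8))
for i in range(1,n):
    if st[i,4]>80:
        Q=P[120:180,240:310][l==i]; Q=Q[~np.isnan(Q[:,2])];print("side stick",len(Q),Q.mean(0).round(4),Q.min(0).round(3),Q.max(0).round(3),rect(Q))
E
```

```text
bed [ 0.6754  0.1606 -0.3999] 34.76844228176231 dir 13.376252471346342 (array([619.8, 247.1]), [np.float64(90.8), np.float64(170.2)], np.float32(103.3)) 0.03002553872837921 0.0911734928562159 0.0014732318379607125
s1 [0.0078 0.0137 0.016 ] 388 [0.5937 0.2826 0.0632] (array([592. , 282.3]), [np.float64(14.2), np.float64(83.9)], np.float32(13.7)) 0.03051881487765762 0.08973720297019872
s2 [0.0074 0.0135 0.0157] 367 [0.6113 0.2004 0.0618] (array([610.7, 200.5]), [np.float64(13.2), np.float64(83.5)], np.float32(13.0)) 0.030637653493742478 0.08963876405104043
side block z 0.0406 1156 (array([504.6,  -5.8]), [np.float64(59.1), np.float64(133.4)], np.float32(101.0))
side stub z 0.1208 1700 (array([ 584.1, -255.2]), [np.float64(57.3), np.float64(130.1)], np.float32(95.3))
side stick 242 [0.5925 0.2792 0.0571] [0.551 0.264 0.026] [0.633 0.295 0.086] (array([591.8, 280.5]), [np.float64(17.9), np.float64(83.4)], np.float32(16.3))
side stick 259 [0.6111 0.1961 0.0569] [0.57  0.184 0.025] [0.653 0.213 0.087] (array([611.4, 198.1]), [np.float64(15.1), np.float64(82.5)], np.float32(13.1))
```

```bash
cat >> h.py <<'E'
def plan(x,y,z,az):
    "shift in cm / yaw deg from present pose; az = world azimuth of tool z (mod 180)"
    o=r.get_obs(); M=R.from_rotvec(o['tool_rot']).as_matrix()
    d=M.T@(np.array([x,y,z])-o['position'])*100
    a=np.degrees(np.arctan2(M[1,2],M[0,2])); dy=(a-az+90)%180-90
    print("shift cm",d.round(2),"yaw",round(dy,1),"| now",o['position'].round(4),"az",round(a,1),"w",round(o['gripper_width'],4),"F",o['force'].round(1),"t",round(o['time'],2),"j",o['joints'].round(2))
E
python3 -c "
from h import *
plan(.592,.2825,.13,103.3)"
```

```text
shift cm [ 10.04 -43.79 -13.58] yaw -35.9 | now [0.2401 0.5764 0.2303] az 67.4 w 0.0852 F [0.6 0.5 0.2] t 0.1 j [ 1.05  0.22  1.53 -0.    1.39 -0.13]
```

Request:
{"name": "play_rows", "arguments": {"motion": [{"x": 0, "y": -43.8, "z": -13.6, "yaw": -35.9, "jaw": 0.6}, {"x": 5, "y": -43.8, "z": -13.6, "yaw": -35.9, "jaw": 0.6}, {"x": 5, "y": -43.8, "z": -13.6, "yaw": -35.9, "jaw": 0.6}, {"x": 5, "y": -43.8, "z": -13.6, "yaw": -35.9, "jaw": 0.6}, {"x": 5, "y": -43.8, "z": -13.6, "yaw": -35.9, "jaw": 0.6}, {"x": 5, "y": -43.8, "z": -13.6, "yaw": -35.9, "jaw": 0.6}, {"x": 10, "y": -43.8, "z": -13.6, "yaw": -35.9, "jaw": 0.6}, {"x": 10, "y": -43.8, "z": -13.6, "yaw": -35.9, "jaw": 0.6}, {"x": 10, "y": -43.8, "z": -13.6, "yaw": -35.9, "jaw": 0.6}, {"x": 10, "y": -43.8, "z": -13.6, "yaw": -35.9, "jaw": 0.6}], "squeeze": 20}}

```text
time: 0.93
position: [0.5441, 0.3217, 0.1516]
tool_rot: [-1.378, 1.093, 1.378]
force: [1.0, -0.2, -0.5]
gripper_width: 0.0513
```

```bash
python3 -c "
from h import *
plan(.592,.2825,.054,103.3)"
```

```text
shift cm [ 9.76 -3.77 -4.91] yaw -0.0 | now [0.5441 0.3217 0.1516] az 103.3 w 0.0513 F [ 1.  -0.2 -0.5] t 0.93 j [ 0.41  0.3   1.58 -0.    1.26 -1.39]
```

Request:
{"name": "play_rows", "arguments": {"motion": [{"x": 2, "y": -3.8, "z": -4.9}, {"x": 2, "y": -3.8, "z": -4.9}, {"x": 2, "y": -3.8, "z": -4.9}, {"x": 5, "y": -3.8, "z": -4.9}, {"x": 8, "y": -3.8, "z": -4.9}, {"x": 8, "y": -3.8, "z": -4.9}, {"x": 8, "y": -3.8, "z": -4.9}]}}

```text
$.motion[0]: bad value
```

```bash
cat > shot.py <<'E'
import sys
from h import *
n,nm=sys.argv[1:3]; p,d=r.capture(n); np.save(f"pics/{nm}.npy",d); np.save(f"pics/{nm}c.npy",p)
if len(sys.argv)>3:
    u0,u1,v0,v1=map(int,sys.argv[3:7]); p=cv2.resize(p[v0:v1,u0:u1],None,fx=4,fy=4,interpolation=cv2.INTER_NEAREST)
cv2.imwrite(f"pics/{nm}.png",p[:,:,::-1])
E
python3 shot.py side a1 190 350 80 210; python3 -c "
from h import *
plan(.592,.2825,.054,103.3)"
```

```text
shift cm [ 9.44 -3.56 -4.17] yaw -0.3 | now [0.5481 0.3157 0.1483] az 103.0 w 0.0511 F [ 0.9 -4.9 -1.7] t 0.98 j [ 0.4   0.31  1.58 -0.01  1.26 -1.4 ]
```

View pics/a1.png

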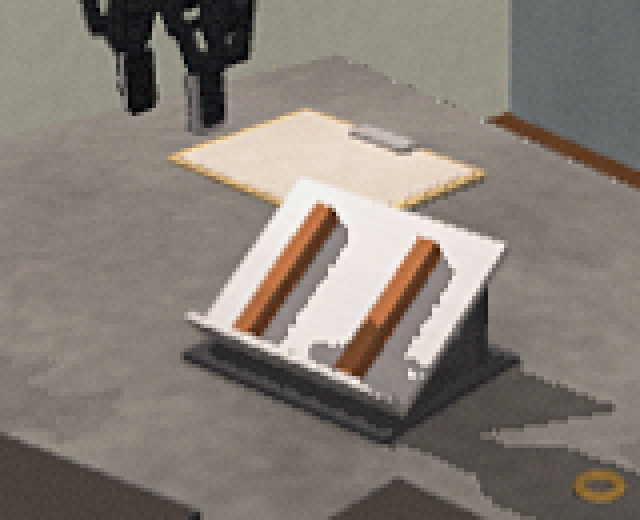

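All keys are needed in every row, so that call was refused. The picture shows the gripper short of the rack, at upper left.

Request:
{"name": "play_rows", "arguments": {"motion": [{"x": 2, "y": -3.6, "z": -4.2, "yaw": -0.3, "jaw": 0.6}, {"x": 2, "y": -3.6, "z": -4.2, "yaw": -0.3, "jaw": 0.6}, {"x": 2, "y": -3.6, "z": -4.2, "yaw": -0.3, "jaw": 0.6}, {"x": 5, "y": -3.6, "z": -4.2, "yaw": -0.3, "jaw": 0.6}, {"x": 7.5, "y": -3.6, "z": -4.2, "yaw": -0.3, "jaw": 0.6}, {"x": 7.5, "y": -3.6, "z": -4.2, "yaw": -0.3, "jaw": 0.6}, {"x": 7.5, "y": -3.6, "z": -4.2, "yaw": -0.3, "jaw": 0.6}]}}

```text
time: 1.57
position: [0.5903, 0.2822, 0.0715]
tool_rot: [-1.381, 1.1, 1.381]
force: [1.0, 0.6, 0.7]
gripper_width: 0.0515
```

```bash
python3 shot.py side a2 190 350 80 210; python3 -c "
from h import *
plan(.592,.2825,.054,103.3)"
```

```text
shift cm [ 1.96 -0.01 -0.02] yaw 0.1 | now [0.5919 0.2828 0.0736] az 103.4 w 0.0516 F [ 0.6 -0.6  0.9] t 1.62 j [ 0.33  0.44  1.56 -0.01  1.15 -1.47]
```

View pics/a2.png

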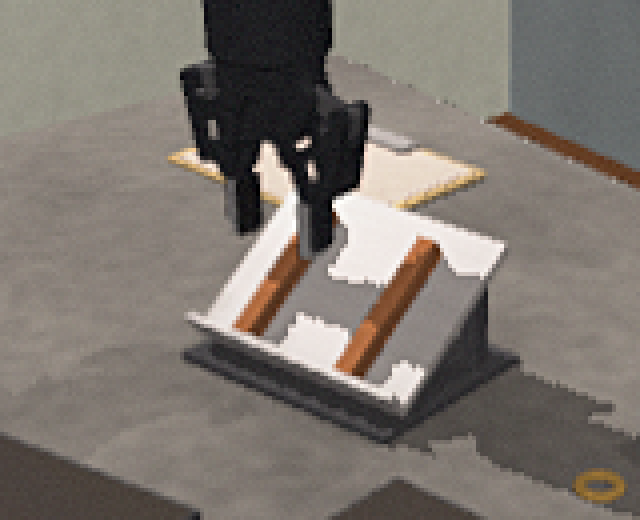

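The fingers straddle the left stick at about (270,240) in the crop. I'll lower and close.

Request:
{"name": "play_rows", "arguments": {"motion": [{"x": 1.0, "y": 0, "z": 0, "yaw": 0, "jaw": 0.6}, {"x": 1.9, "y": 0, "z": 0, "yaw": 0, "jaw": 0.6}, {"x": 1.9, "y": 0, "z": 0, "yaw": 0, "jaw": 0.6}, {"x": 1.9, "y": 0, "z": 0, "yaw": 0, "jaw": 0.3}, {"x": 1.9, "y": 0, "z": 0, "yaw": 0, "jaw": 0}, {"x": 1.9, "y": 0, "z": 0, "yaw": 0, "jaw": 0}, {"x": 1.9, "y": 0, "z": 0, "yaw": 0, "jaw": 0}, {"x": 1.9, "y": 0, "z": 0, "yaw": 0, "jaw": 0}], "squeeze": 25}}

```text
time: 2.28
position: [0.5923, 0.2829, 0.0554]
tool_rot: [-1.383, 1.096, 1.378]
force: [-0.6, 0.2, 2.2]
gripper_width: 0.0128
```

```bash
python3 -c "
from h import *
plan(.592,.2825,.054,103.3)"
```

```text
shift cm [ 0.14  0.04 -0.03] yaw 0.1 | now [0.5923 0.2829 0.0554] az 103.4 w 0.0128 F [-0.6  0.2  2.2] t 2.28 j [ 0.33  0.47  1.56 -0.01  1.12 -1.47]
```

Request:
{"name": "play_rows", "arguments": {"motion": [{"x": -0.5, "y": 0, "z": 0, "yaw": 0, "jaw": 0}, {"x": -1.5, "y": 0, "z": 0, "yaw": 0, "jaw": 0}, {"x": -3, "y": 0, "z": 0, "yaw": 0, "jaw": 0}, {"x": -5, "y": 0, "z": 0, "yaw": 0, "jaw": 0}, {"x": -5, "y": 0, "z": 0, "yaw": 0, "jaw": 0}]}}

```text
time: 2.7
position: [0.5956, 0.2843, 0.1117]
tool_rot: [-1.385, 1.088, 1.372]
force: [0.3, 0.8, 1.1]
gripper_width: 0.0132
```

```bash
python3 shot.py side a3 190 350 80 210; python3 -c "
from h import *
plan(.48,.145,.09,95.2)"
```

```text
shift cm [  1.98  14.41 -10.87] yaw 8.2 | now [0.595  0.2841 0.1099] az 103.4 w 0.0128 F [ 0.3  0.5 -0.1] t 2.75 j [ 0.33  0.4   1.54 -0.01  1.2  -1.47]
```

View pics/a3.png

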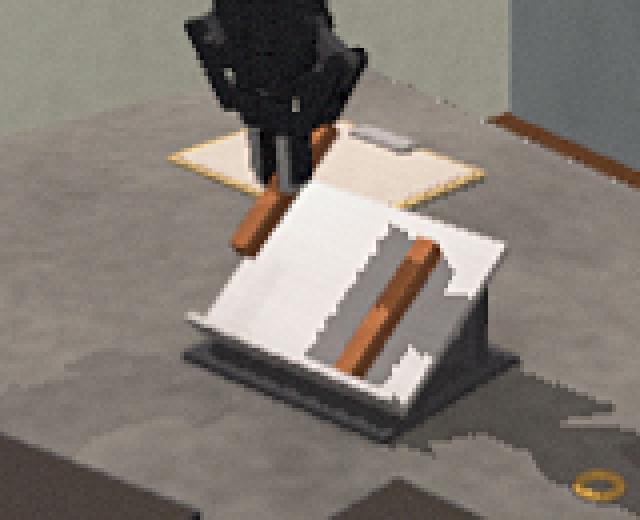

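The stick is held, still sloping, and clear of the rack. I'll carry it to the free table area.

Request:
{"name": "play_rows", "arguments": {"motion": [{"x": 0, "y": 14.4, "z": -4, "yaw": 8.2, "jaw": 0}, {"x": 0, "y": 14.4, "z": -8, "yaw": 8.2, "jaw": 0}, {"x": 0, "y": 14.4, "z": -10.9, "yaw": 8.2, "jaw": 0}, {"x": 0, "y": 14.4, "z": -10.9, "yaw": 8.2, "jaw": 0}, {"x": 2, "y": 14.4, "z": -10.9, "yaw": 8.2, "jaw": 0}, {"x": 4, "y": 14.4, "z": -10.9, "yaw": 8.2, "jaw": 0}, {"x": 5, "y": 14.4, "z": -10.9, "yaw": 8.2, "jaw": 0}, {"x": 5, "y": 14.4, "z": -10.9, "yaw": 8.2, "jaw": 0}]}}

```text
time: 3.42
position: [0.4782, 0.1441, 0.0574]
tool_rot: [-1.278, 1.169, 1.272]
force: [-0.4, 0.5, -1.2]
gripper_width: 0.0129
```

```bash
python3 shot.py side a4 190 350 100 230; python3 -c "
from h import *
plan(.48,.145,.04,95.2)"
```

```text
shift cm [ 1.88 -0.06  0.04] yaw -0.0 | now [0.4794 0.1446 0.0588] az 95.2 w 0.0131 F [ 0.7  0.3 -0.6] t 3.47 j [ 0.14  0.13  1.99 -0.01  1.03 -1.52]
```

View pics/a4.png

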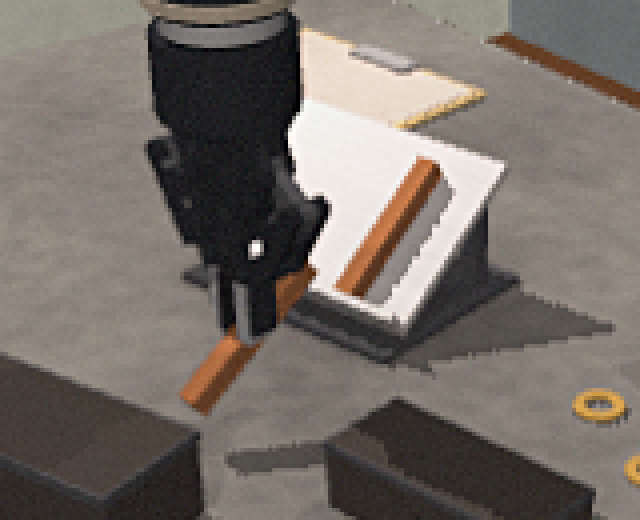

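Request:
{"name": "play_rows", "arguments": {"motion": [{"x": 1.0, "y": 0, "z": 0, "yaw": 0, "jaw": 0}, {"x": 2.0, "y": 0, "z": 0, "yaw": 0, "jaw": 0}, {"x": 2.3, "y": 0, "z": 0, "yaw": 0, "jaw": 0}, {"x": 2.6, "y": 0, "z": 0, "yaw": 0, "jaw": 0}, {"x": 2.9, "y": 0, "z": 0, "yaw": 0, "jaw": 0}, {"x": 3.2, "y": 0, "z": 0, "yaw": 0, "jaw": 0}, {"x": 3.5, "y": 0, "z": 0, "yaw": 0, "jaw": 0}], "squeeze": 20}}

```text
time: 4.05
position: [0.4843, 0.1453, 0.0266]
tool_rot: [-1.284, 1.159, 1.265]
force: [5.3, 1.2, 8.9]
gripper_width: 0.0132
```

```bash
python3 shot.py side a5 190 350 100 230; python3 -c "
from h import *
plan(.48,.145,.01,95.2)"
```

```text
shift cm [1.61 0.41 0.02] yaw -0.0 | now [0.484  0.1452 0.0261] az 95.2 w 0.0131 F [5.9 1.1 8.2] t 4.1 j [ 0.14  0.19  1.99 -0.01  0.95 -1.52]
```

View pics/a5.png

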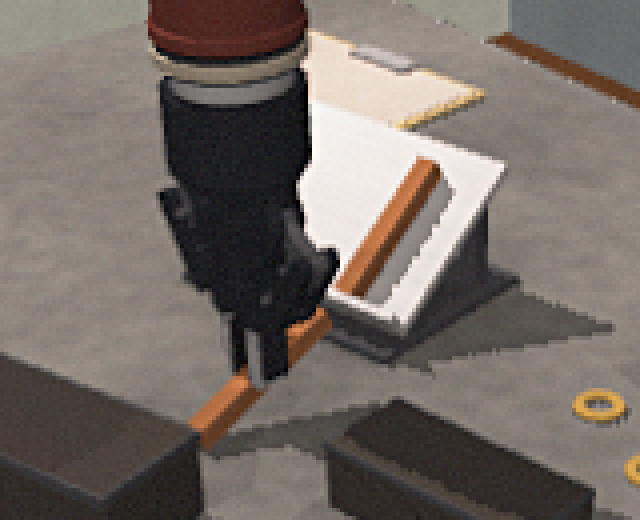

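The stick is turning level in the grip at about 8 N. I'll continue.

Request:
{"name": "play_rows", "arguments": {"motion": [{"x": 0.3, "y": -0.2, "z": 0, "yaw": 0, "jaw": 0}, {"x": 0.6, "y": -0.3, "z": 0, "yaw": 0, "jaw": 0}, {"x": 0.9, "y": -0.4, "z": 0, "yaw": 0, "jaw": 0}, {"x": 1.2, "y": -0.4, "z": 0, "yaw": 0, "jaw": 0}, {"x": 1.5, "y": -0.4, "z": 0, "yaw": 0, "jaw": 0}, {"x": 1.7, "y": -0.4, "z": 0, "yaw": 0, "jaw": 0}, {"x": 1.7, "y": -0.4, "z": 0, "yaw": 0, "jaw": 0}]}}

```text
time: 4.68
position: [0.4912, 0.1461, 0.0107]
tool_rot: [-1.286, 1.155, 1.262]
force: [2.8, 0.4, 6.0]
gripper_width: 0.0131
```

```bash
python3 shot.py side a6 190 350 100 230; python3 -c "
from h import *
plan(.48,.145,.01,95.2)"
```

```text
shift cm [ 0.06  1.12 -0.01] yaw -0.0 | now [0.4912 0.1461 0.0108] az 95.2 w 0.013 F [4.1 0.3 5.5] t 4.73 j [ 0.14  0.23  1.98 -0.01  0.92 -1.52]
```

View pics/a6.png

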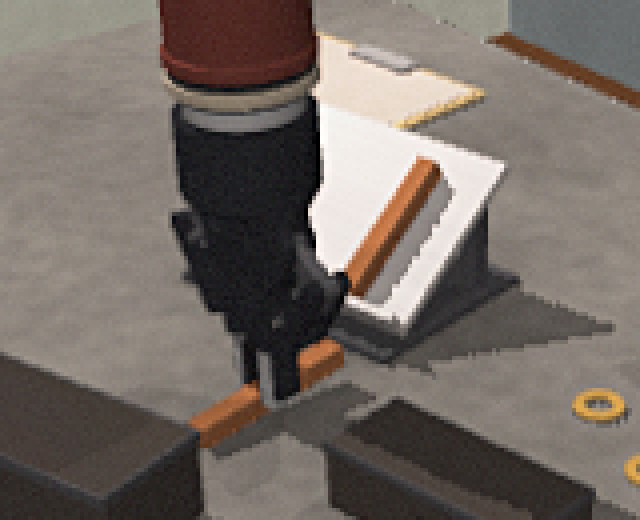

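Request:
{"name": "play_rows", "arguments": {"motion": [{"x": 0.2, "y": 0, "z": 0, "yaw": 0, "jaw": 0}, {"x": 0.4, "y": 0, "z": 0, "yaw": 0, "jaw": 0}, {"x": 0.4, "y": 0, "z": 0, "yaw": 0, "jaw": 0.15}, {"x": 0.2, "y": 0, "z": 0, "yaw": 0, "jaw": 0.4}, {"x": 0.2, "y": 0, "z": 0, "yaw": 0, "jaw": 0.4}, {"x": 0.2, "y": 0, "z": 0, "yaw": 0, "jaw": 0.4}]}}

```text
time: 5.23
position: [0.4908, 0.1461, 0.0084]
tool_rot: [-1.285, 1.155, 1.262]
force: [-0.0, -0.5, -0.7]
gripper_width: 0.0341
```

```bash
python3 shot.py side a7 190 350 100 230; python3 shot.py top a7t 190 350 120 250;python3 - <<'E'
from h import *
P=cloud("top",np.load("pics/a7t.npy"));hsv=cv2.cvtColor(np.load("pics/a7tc.npy"),cv2.COLOR_RGB2HSV)
m=(hsv[...,0]<20)&(hsv[...,1]>110)&(P[...,2]<.03)&(P[...,2]>.009)&(P[...,0]<.57)
Q=P[m]; print(len(Q),np.median(Q[:,2]),rect(Q))
plan(.48,.145,.005,95.2)
E
```

```text
4 0.018625404240268095 (array([372.5, 200.4]), [np.float64(0.4), np.float64(63.9)], np.float32(109.6))
shift cm [ 0.31  1.08 -0.01] yaw 0.0 | now [0.4907 0.1461 0.0083] az 95.2 w 0.034 F [ 0.8 -0.1 -0.4] t 5.33 j [ 0.14  0.23  1.98 -0.01  0.91 -1.52]
```

View pics/a7.png

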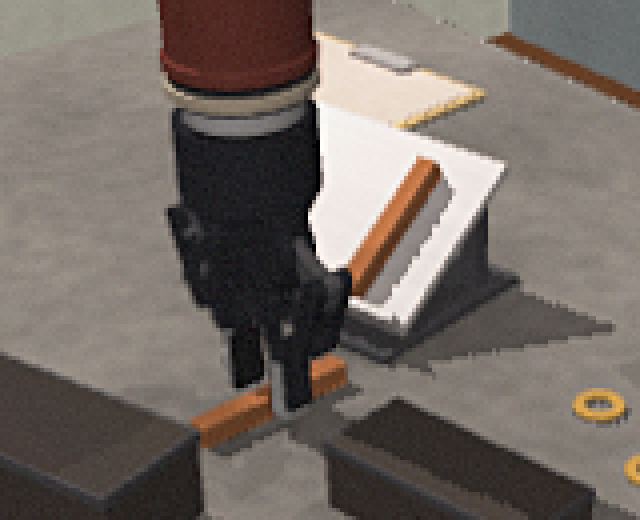

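View pics/a7t.png

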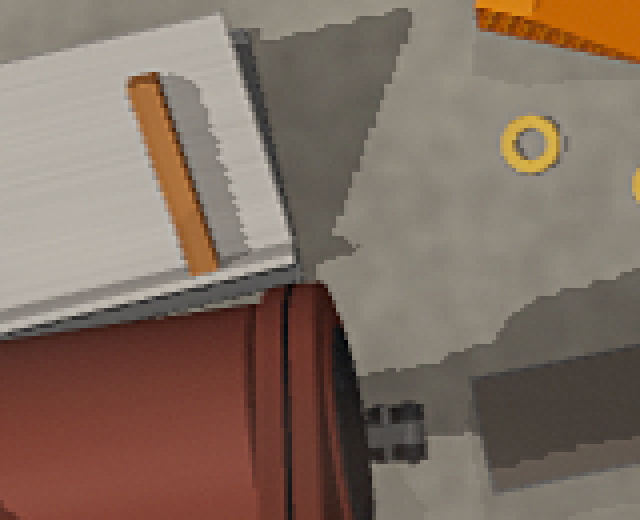

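```bash
cat > lie.py <<'E'
import sys
from h import *
P=cloud("side",np.load(f"pics/{sys.argv[1]}.npy"));hsv=cv2.cvtColor(np.load(f"pics/{sys.argv[1]}c.npy"),cv2.COLOR_RGB2HSV)
m=(hsv[...,0]<20)&(hsv[...,1]>110)&(P[...,2]<.03)&(P[...,2]>-.005)&(P[...,0]<.56)&(P[...,0]>.4)&(P[...,1]>.08)&(P[...,1]<.22)
Q=P[m]; print(len(Q),Q.min(0).round(4),Q.max(0).round(4),rect(Q))
T=Q[Q[:,2]>.0115]
print("top",len(T),rect(T)); i=T[:,0].argmax(); print("far end",T[T[:,0]>T[:,0].max()-.004].mean(0).round(4),"near",T[T[:,0]<T[:,0].min()+.004].mean(0).round(4))
for a in np.arange(.42,.56,.01):
    s=T[np.abs(T[:,0]-a)<.005]
    if len(s): print(round(a,3),s.mean(0).round(4),s[:,2].max().round(4))
E
python3 lie.py a7
```

```text
238 [ 0.4406  0.1272 -0.001 ] [0.541  0.156  0.0276] (array([491.3, 140.3]), [np.float64(24.0), np.float64(100.9)], np.float32(5.7))
top 120 (array([491.4, 140.4]), [np.float64(24.0), np.float64(100.7)], np.float32(5.7))
far end [0.5395 0.148  0.0134] near [0.4428 0.1395 0.0143]
0.44 [0.4428 0.1395 0.0143] 0.0158
0.45 [0.4504 0.1399 0.0144] 0.0168
0.46 [0.46   0.1409 0.0142] 0.0163
0.47 [0.4693 0.1418 0.0139] 0.0157
0.48 [0.4794 0.1411 0.0155] 0.0276
0.49 [0.488  0.1457 0.0138] 0.0148
0.52 [0.5213 0.1436 0.0147] 0.016
0.53 [0.5299 0.1483 0.0147] 0.0168
0.54 [0.538  0.1467 0.0136] 0.015
```

The stick lies flat on the table with its top at about 14 mm. Its centre x is 0.491, right under the TCP, so I'll regrip lower.

Request:
{"name": "play_rows", "arguments": {"motion": [{"x": 0.3, "y": 0, "z": 0, "yaw": 0, "jaw": 0.4}, {"x": 0.3, "y": 0, "z": 0, "yaw": 0, "jaw": 0}, {"x": 0.3, "y": 0, "z": 0, "yaw": 0, "jaw": 0}, {"x": 0.3, "y": 0, "z": 0, "yaw": 0, "jaw": 0}, {"x": 0.3, "y": 0, "z": 0, "yaw": 0, "jaw": 0}, {"x": 0, "y": 0, "z": 0, "yaw": 0, "jaw": 0}, {"x": -2, "y": 0, "z": 0, "yaw": 0, "jaw": 0}, {"x": -6, "y": 0, "z": 0, "yaw": 0, "jaw": 0}, {"x": -10, "y": 0, "z": 0, "yaw": 0, "jaw": 0}, {"x": -15, "y": 0, "z": 0, "yaw": 0, "jaw": 0}], "squeeze": 40}}

```text
time: 6.17
position: [0.4874, 0.1463, 0.151]
tool_rot: [-1.285, 1.157, 1.264]
force: [0.7, 0.0, 0.6]
gripper_width: 0.0128
```

```bash
python3 -c "
from h import *
c=np.array([.5843,-.2540]); a=np.radians(95.2); u=np.array([np.cos(a),np.sin(a)])
p=c-0.04*u; print(p); plan(p[0],p[1],.165,95.2)"
```

```text
[ 0.5879253  -0.29383538]
shift cm [ -1.15  -6.04 -44.74] yaw -0.0 | now [0.4874 0.1463 0.151 ] az 95.2 w 0.0128 F [0.7 0.  0.6] t 6.17 j [ 0.14  0.01  1.92 -0.    1.21 -1.52]
```

Request:
{"name": "play_rows", "arguments": {"motion": [{"x": -2, "y": -2, "z": -6, "yaw": 0, "jaw": 0}, {"x": -2, "y": -6, "z": -44.7, "yaw": 0, "jaw": 0}, {"x": -2, "y": -6, "z": -44.7, "yaw": 0, "jaw": 0}, {"x": -2, "y": -6, "z": -44.7, "yaw": 0, "jaw": 0}, {"x": -2, "y": -6, "z": -44.7, "yaw": 0, "jaw": 0}, {"x": -2, "y": -6, "z": -44.7, "yaw": 0, "jaw": 0}, {"x": -2, "y": -6, "z": -44.7, "yaw": 0, "jaw": 0}, {"x": -2, "y": -6, "z": -44.7, "yaw": 0, "jaw": 0}, {"x": -2, "y": -6, "z": -44.7, "yaw": 0, "jaw": 0}, {"x": -2, "y": -6, "z": -44.7, "yaw": 0, "jaw": 0}]}}

```text
time: 7.0
position: [0.5797, -0.2591, 0.1729]
tool_rot: [-1.284, 1.157, 1.264]
force: [0.7, -0.1, 0.2]
gripper_width: 0.0128
```

```bash
python3 -c "
from h import *
plan(.588,-.294,.165,95.2)"
```

```text
shift cm [ 0.81 -0.5  -3.54] yaw -0.0 | now [ 0.5797 -0.2591  0.1729] az 95.2 w 0.0128 F [ 0.7 -0.1  0.2] t 7.0 j [-0.55  0.28  1.57  0.01  1.28 -2.21]
```

Request:
{"name": "play_rows", "arguments": {"motion": [{"x": 0.8, "y": -0.5, "z": -3.5, "yaw": 0, "jaw": 0}, {"x": 0.8, "y": -0.5, "z": -3.5, "yaw": 0, "jaw": 0}, {"x": 2, "y": -0.5, "z": -3.5, "yaw": 0, "jaw": 0}, {"x": 2.8, "y": -0.5, "z": -3.5, "yaw": 0, "jaw": 0}, {"x": 2.8, "y": -0.5, "z": -3.5, "yaw": 0, "jaw": 0}]}}

```text
time: 7.42
position: [0.5867, -0.2913, 0.1418]
tool_rot: [-1.281, 1.157, 1.269]
force: [-0.3, -0.4, 0.1]
gripper_width: 0.0127
```

```bash
python3 shot.py side b1 350 510 160 290; python3 shot.py top b1t 410 570 110 240; python3 -c "
from h import *
plan(.588,-.294,.126,95.2)"
```

```text
shift cm [ 1.82  0.03 -0.23] yaw 0.1 | now [ 0.5878 -0.2917  0.1442] az 95.3 w 0.0125 F [ 0.3  0.1 -0.3] t 7.52 j [-0.58  0.35  1.53  0.01  1.25 -2.25]
```

View pics/b1.png

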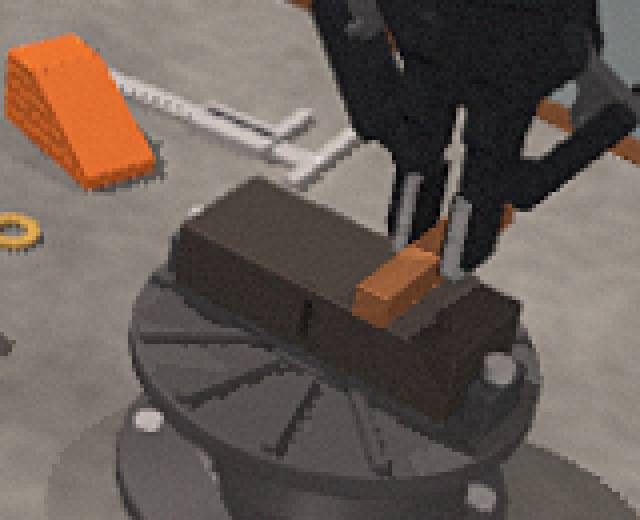

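View pics/b1t.png

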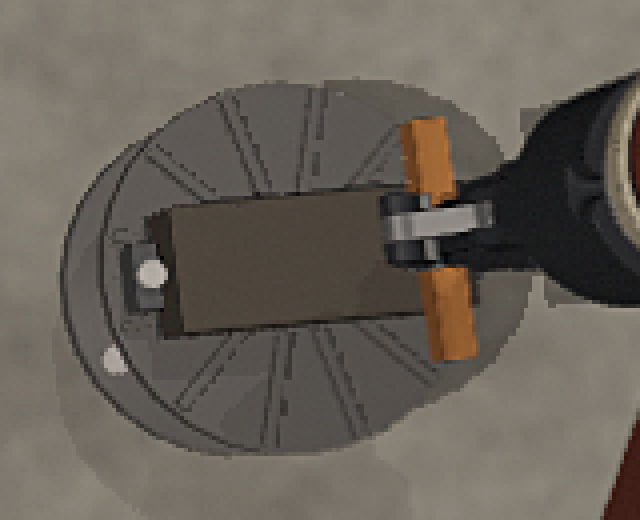

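The stick is held level and crosswise over the stub's far end. I'll lower it in small steps.

Request:
{"name": "play_rows", "arguments": {"motion": [{"x": 0.7, "y": 0, "z": -0.2, "yaw": 0, "jaw": 0}, {"x": 1.3, "y": 0, "z": -0.2, "yaw": 0, "jaw": 0}, {"x": 1.4, "y": 0, "z": -0.2, "yaw": 0, "jaw": 0}, {"x": 1.5, "y": 0, "z": -0.2, "yaw": 0, "jaw": 0}]}}

```text
time: 7.85
position: [0.5879, -0.2931, 0.1286]
tool_rot: [-1.284, 1.156, 1.268]
force: [-0.9, 0.6, -0.3]
gripper_width: 0.0126
```

Request:
{"name": "play_rows", "arguments": {"motion": [{"x": 0.1, "y": 0, "z": 0, "yaw": 0, "jaw": 0}, {"x": 0.1, "y": 0, "z": 0, "yaw": 0, "jaw": 0}]}}

```text
time: 8.02
position: [0.5879, -0.293, 0.1274]
tool_rot: [-1.284, 1.156, 1.268]
force: [-0.1, -0.4, -0.6]
gripper_width: 0.0123
```

Request:
{"name": "play_rows", "arguments": {"motion": [{"x": 0.1, "y": 0, "z": 0, "yaw": 0, "jaw": 0}, {"x": 0.1, "y": 0, "z": 0, "yaw": 0, "jaw": 0}]}}

```text
time: 8.18
position: [0.5879, -0.293, 0.1264]
tool_rot: [-1.284, 1.156, 1.268]
force: [-0.1, -0.7, 0.1]
gripper_width: 0.0128
```

Request:
{"name": "play_rows", "arguments": {"motion": [{"x": 0.1, "y": 0, "z": 0, "yaw": 0, "jaw": 0}, {"x": 0.1, "y": 0, "z": 0, "yaw": 0, "jaw": 0}]}}

```text
time: 8.35
position: [0.5881, -0.2932, 0.1259]
tool_rot: [-1.284, 1.156, 1.267]
force: [0.5, 0.2, 1.2]
gripper_width: 0.0125
```

Request:
{"name": "play_rows", "arguments": {"motion": [{"x": 0.1, "y": 0, "z": 0, "yaw": 0, "jaw": 0}, {"x": 0.1, "y": 0, "z": 0, "yaw": 0, "jaw": 0}]}}

```text
time: 8.52
position: [0.5882, -0.2933, 0.1258]
tool_rot: [-1.284, 1.156, 1.267]
force: [-3.2, 0.6, 4.2]
gripper_width: 0.0127
```

There's contact at 4 N, so I'll release gently.

Request:
{"name": "play_rows", "arguments": {"motion": [{"x": 0, "y": 0, "z": 0, "yaw": 0, "jaw": 0.25}, {"x": 0, "y": 0, "z": 0, "yaw": 0, "jaw": 0.4}, {"x": 0, "y": 0, "z": 0, "yaw": 0, "jaw": 0.4}, {"x": -1, "y": 0, "z": 0, "yaw": 0, "jaw": 0.4}, {"x": -3, "y": 0, "z": 0, "yaw": 0, "jaw": 0.4}, {"x": -6, "y": 0, "z": 0, "yaw": 0, "jaw": 0.4}]}}

```text
time: 9.02
position: [0.5856, -0.2921, 0.1833]
tool_rot: [-1.279, 1.157, 1.273]
force: [0.5, -0.5, -0.3]
gripper_width: 0.0341
```

```bash
python3 shot.py top b2t 410 570 110 240; python3 -c "
from h import *
P=cloud('top',np.load('pics/b2t.npy'));hsv=cv2.cvtColor(np.load('pics/b2tc.npy'),cv2.COLOR_RGB2HSV)
m=(hsv[...,0]<20)&(hsv[...,1]>110)&(P[...,2]>.11)&(P[...,1]<-.15)
Q=P[m]; print(len(Q),np.median(Q[:,2]),rect(Q))
plan(.611,.2,.13,103.3)"
```

```text
7101 0.5138868524650115 (array([ 558.4, -221.2]), [np.float64(98.1), np.float64(197.0)], np.float32(113.3))
shift cm [ 6.12 -6.63 49.08] yaw -8.0 | now [ 0.5894 -0.2945  0.1932] az 95.3 w 0.0343 F [ 2.7 -1.1  4.9] t 9.07 j [-0.59  0.31  1.49  0.01  1.32 -2.25]
```

View pics/b2t.png

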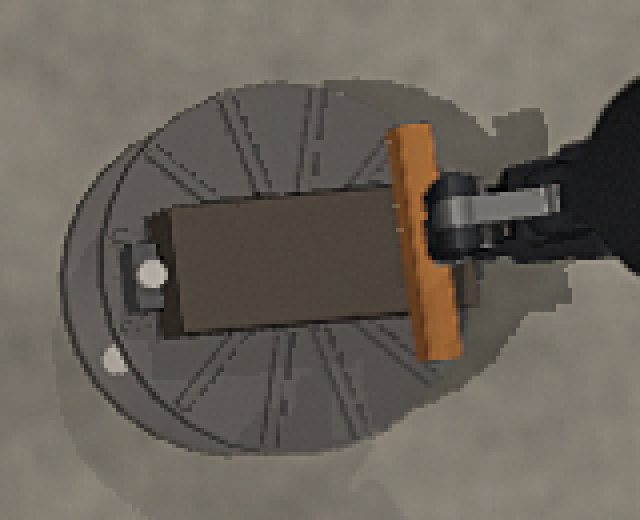

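Stick A lies crosswise at about (425,240) in the crop. Next is stick B.

Request:
{"name": "play_rows", "arguments": {"motion": [{"x": 0, "y": -6.6, "z": 49.1, "yaw": -8, "jaw": 0.6}, {"x": 0, "y": -6.6, "z": 49.1, "yaw": -8, "jaw": 0.6}, {"x": 0, "y": -6.6, "z": 49.1, "yaw": -8, "jaw": 0.6}, {"x": 0, "y": -6.6, "z": 49.1, "yaw": -8, "jaw": 0.6}, {"x": 3, "y": -6.6, "z": 49.1, "yaw": -8, "jaw": 0.6}, {"x": 3, "y": -6.6, "z": 49.1, "yaw": -8, "jaw": 0.6}, {"x": 3, "y": -6.6, "z": 49.1, "yaw": -8, "jaw": 0.6}, {"x": 5, "y": -6.6, "z": 49.1, "yaw": -8, "jaw": 0.6}, {"x": 5, "y": -6.6, "z": 49.1, "yaw": -8, "jaw": 0.6}, {"x": 5, "y": -6.6, "z": 49.1, "yaw": -8, "jaw": 0.6}], "squeeze": 25}}

```text
time: 9.9
position: [0.6069, 0.1227, 0.1563]
tool_rot: [-1.392, 1.081, 1.36]
force: [-0.3, -0.2, -0.5]
gripper_width: 0.0514
```

```bash
python3 -c "
from h import *
plan(.611,.2,.074,103.3)"
```

```text
shift cm [ 8.2  -2.03  7.5 ] yaw 0.0 | now [0.6069 0.1227 0.1563] az 103.3 w 0.0514 F [-0.3 -0.2 -0.5] t 9.9 j [ 0.08  0.25  1.63 -0.01  1.24 -1.73]
```

Request:
{"name": "play_rows", "arguments": {"motion": [{"x": 3, "y": -2, "z": 7.5, "yaw": 0, "jaw": 0.6}, {"x": 3, "y": -2, "z": 7.5, "yaw": 0, "jaw": 0.6}, {"x": 3, "y": -2, "z": 7.5, "yaw": 0, "jaw": 0.6}, {"x": 6, "y": -2, "z": 7.5, "yaw": 0, "jaw": 0.6}, {"x": 8.2, "y": -2, "z": 7.5, "yaw": 0, "jaw": 0.6}, {"x": 8.2, "y": -2, "z": 7.5, "yaw": 0, "jaw": 0.6}]}}

```text
time: 10.4
position: [0.6073, 0.1994, 0.0692]
tool_rot: [-1.39, 1.087, 1.367]
force: [-1.6, -0.9, -1.0]
gripper_width: 0.0513
```

```bash
python3 shot.py side c2 190 350 80 210; python3 -c "
from h import *
plan(.611,.2005,.055,103.3)"
```

```text
shift cm [ 1.66 -0.25  0.06] yaw 0.0 | now [0.6085 0.1994 0.0716] az 103.3 w 0.0513 F [ 0.1 -0.3  0.3] t 10.45 j [ 0.2   0.4   1.62 -0.01  1.11 -1.6 ]
```

View pics/c2.png

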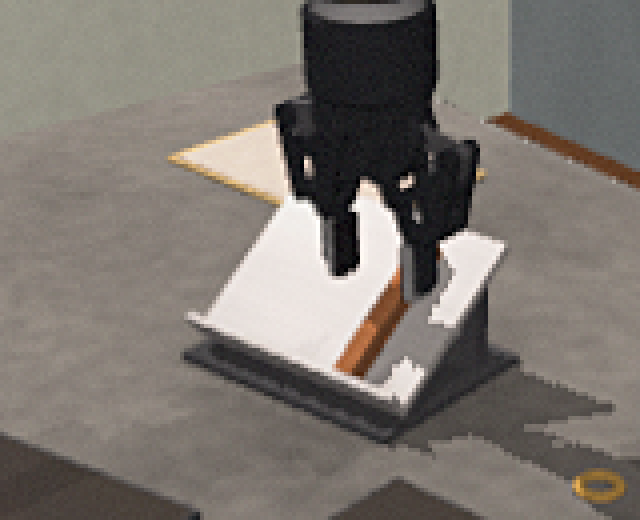

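Same straddle as before, so I'll lower and close.

Request:
{"name": "play_rows", "arguments": {"motion": [{"x": 1.0, "y": -0.2, "z": 0, "yaw": 0, "jaw": 0.6}, {"x": 1.6, "y": -0.2, "z": 0, "yaw": 0, "jaw": 0.6}, {"x": 1.6, "y": -0.2, "z": 0, "yaw": 0, "jaw": 0.6}, {"x": 1.6, "y": -0.2, "z": 0, "yaw": 0, "jaw": 0.3}, {"x": 1.6, "y": -0.2, "z": 0, "yaw": 0, "jaw": 0}, {"x": 1.6, "y": -0.2, "z": 0, "yaw": 0, "jaw": 0}, {"x": 1.6, "y": -0.2, "z": 0, "yaw": 0, "jaw": 0}, {"x": 1.6, "y": -0.2, "z": 0, "yaw": 0, "jaw": 0}], "squeeze": 25}}

```text
time: 11.12
position: [0.6113, 0.1998, 0.0566]
tool_rot: [-1.391, 1.085, 1.363]
force: [-0.4, -0.8, 3.6]
gripper_width: 0.0129
```

Request:
{"name": "play_rows", "arguments": {"motion": [{"x": -0.5, "y": 0, "z": 0, "yaw": 0, "jaw": 0}, {"x": -1.5, "y": 0, "z": 0, "yaw": 0, "jaw": 0}, {"x": -3, "y": 0, "z": 0, "yaw": 0, "jaw": 0}, {"x": -5, "y": 0, "z": 0, "yaw": 0, "jaw": 0}, {"x": -5, "y": 0, "z": 0, "yaw": 0, "jaw": 0}]}}

```text
time: 11.53
position: [0.6134, 0.2009, 0.1119]
tool_rot: [-1.394, 1.079, 1.358]
force: [0.5, -0.6, 0.5]
gripper_width: 0.013
```

```bash
python3 shot.py side c3 190 350 80 210; python3 -c "
from h import *
plan(.48,.145,.06,95.2)"
```

```text
shift cm [ 4.76 14.29 -2.31] yaw 8.1 | now [0.6127 0.2007 0.1101] az 103.3 w 0.0131 F [ 0.6  0.6 -1.5] t 11.58 j [ 0.2   0.36  1.59 -0.01  1.17 -1.6 ]
```

View pics/c3.png

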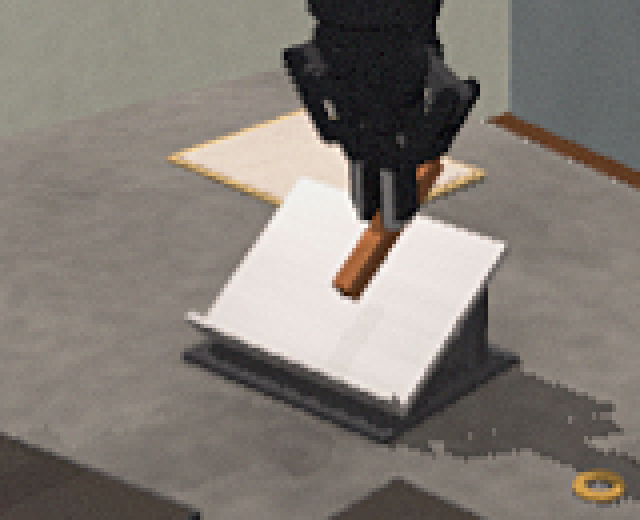

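Held. I'll use the same levelling routine.

Request:
{"name": "play_rows", "arguments": {"motion": [{"x": 0, "y": 14.3, "z": -2.3, "yaw": 8.1, "jaw": 0}, {"x": 0, "y": 14.3, "z": -2.3, "yaw": 8.1, "jaw": 0}, {"x": 0, "y": 14.3, "z": -2.3, "yaw": 8.1, "jaw": 0}, {"x": 1, "y": 14.3, "z": -2.3, "yaw": 8.1, "jaw": 0}, {"x": 3, "y": 14.3, "z": -2.3, "yaw": 8.1, "jaw": 0}, {"x": 5, "y": 14.3, "z": -2.3, "yaw": 8.1, "jaw": 0}, {"x": 6, "y": 14.3, "z": -2.3, "yaw": 8.1, "jaw": 0}, {"x": 6.9, "y": 14.3, "z": -2.3, "yaw": 8.1, "jaw": 0}, {"x": 7.2, "y": 14.3, "z": -2.3, "yaw": 8.1, "jaw": 0}, {"x": 7.5, "y": 14.1, "z": -2.3, "yaw": 8.1, "jaw": 0}], "squeeze": 20}}

```text
time: 12.42
position: [0.4827, 0.1455, 0.0327]
tool_rot: [-1.29, 1.153, 1.258]
force: [-1.5, -1.7, 3.5]
gripper_width: 0.013
```

```bash
python3 -c "
from h import *
plan(.49,.145,.008,95.2)"
```

```text
shift cm [ 2.48 -0.67 -0.1 ] yaw 0.0 | now [0.4827 0.1455 0.0327] az 95.2 w 0.013 F [-1.5 -1.7  3.5] t 12.42 j [ 0.14  0.17  2.   -0.01  0.96 -1.52]
```

Request:
{"name": "play_rows", "arguments": {"motion": [{"x": 0.3, "y": 0, "z": 0, "yaw": 0, "jaw": 0}, {"x": 0.6, "y": -0.2, "z": 0, "yaw": 0, "jaw": 0}, {"x": 0.9, "y": -0.3, "z": 0, "yaw": 0, "jaw": 0}, {"x": 1.2, "y": -0.5, "z": 0, "yaw": 0, "jaw": 0}, {"x": 1.5, "y": -0.6, "z": 0, "yaw": 0, "jaw": 0}, {"x": 1.8, "y": -0.7, "z": 0, "yaw": 0, "jaw": 0}, {"x": 2.1, "y": -0.7, "z": 0, "yaw": 0, "jaw": 0}, {"x": 2.4, "y": -0.7, "z": 0, "yaw": 0, "jaw": 0}, {"x": 2.5, "y": -0.7, "z": 0, "yaw": 0, "jaw": 0}, {"x": 2.5, "y": -0.7, "z": 0, "yaw": 0, "jaw": 0}]}}

```text
time: 13.25
position: [0.4935, 0.1464, 0.0097]
tool_rot: [-1.293, 1.149, 1.254]
force: [4.3, 0.1, 5.3]
gripper_width: 0.0126
```

Request:
{"name": "play_rows", "arguments": {"motion": [{"x": 0, "y": 0, "z": 0, "yaw": 0, "jaw": 0.15}, {"x": 0, "y": 0, "z": 0, "yaw": 0, "jaw": 0.4}, {"x": 0, "y": 0, "z": 0, "yaw": 0, "jaw": 0.4}, {"x": 0, "y": 0, "z": 0, "yaw": 0, "jaw": 0.4}]}}

```text
time: 13.58
position: [0.493, 0.1464, 0.0094]
tool_rot: [-1.292, 1.149, 1.254]
force: [0.1, -0.3, -0.1]
gripper_width: 0.0343
```

```bash
python3 shot.py side c4 190 350 100 230; python3 lie.py c4; python3 -c "
from h import *
plan(.49,.145,.005,95.2)"
```

```text
238 [ 0.4402  0.1292 -0.    ] [0.5416 0.158  0.0204] (array([491.6, 141.9]), [np.float64(23.4), np.float64(102.0)], np.float32(6.6))
top 121 (array([491.6, 141.9]), [np.float64(23.4), np.float64(102.0)], np.float32(6.6))
far end [0.5394 0.1477 0.0135] near [0.4422 0.1403 0.0132]
0.44 [0.4429 0.1405 0.0136] 0.0153
0.45 [0.4503 0.14   0.0145] 0.0161
0.46 [0.4604 0.1422 0.0141] 0.016
0.47 [0.4698 0.1421 0.0146] 0.0165
0.48 [0.4799 0.1406 0.0145] 0.0204
0.49 [0.4881 0.144  0.0141] 0.016
0.52 [0.5219 0.1457 0.0138] 0.0154
0.53 [0.5299 0.1484 0.0143] 0.0173
0.54 [0.5384 0.1483 0.0136] 0.0148
shift cm [ 0.43  0.32 -0.11] yaw 0.0 | now [0.493  0.1464 0.0094] az 95.2 w 0.0341 F [-0.1  0.2  0.5] t 13.63 j [ 0.14  0.23  1.98 -0.01  0.91 -1.52]
```

View pics/c4.png

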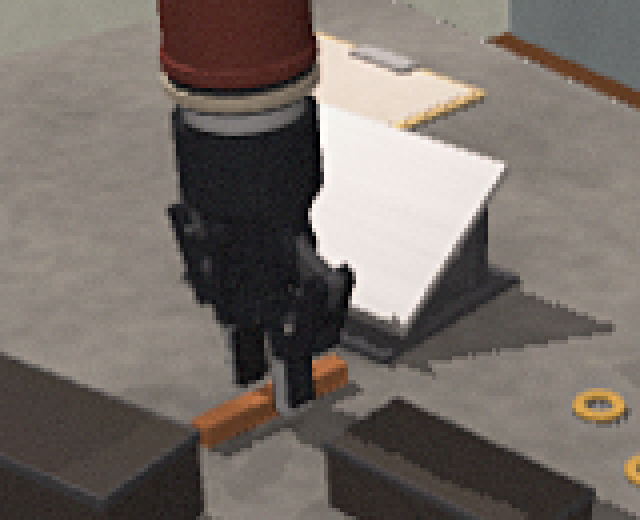

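The stick is flat, with its centre at x ≈ 0.491, so I'll shift 2 mm and regrip.

Request:
{"name": "play_rows", "arguments": {"motion": [{"x": 0.4, "y": 0.2, "z": 0, "yaw": 0, "jaw": 0.4}, {"x": 0.4, "y": 0.2, "z": 0, "yaw": 0, "jaw": 0.4}, {"x": 0.4, "y": 0.2, "z": 0, "yaw": 0, "jaw": 0}, {"x": 0.4, "y": 0.2, "z": 0, "yaw": 0, "jaw": 0}, {"x": 0.4, "y": 0.2, "z": 0, "yaw": 0, "jaw": 0}, {"x": 0.4, "y": 0.2, "z": 0, "yaw": 0, "jaw": 0}, {"x": -1, "y": 0.2, "z": 0, "yaw": 0, "jaw": 0}, {"x": -5, "y": 0, "z": 0, "yaw": 0, "jaw": 0}, {"x": -10, "y": 0, "z": 0, "yaw": 0, "jaw": 0}, {"x": -15, "y": 0, "z": 0, "yaw": 0, "jaw": 0}], "squeeze": 40}}

```text
time: 14.47
position: [0.4885, 0.1468, 0.1435]
tool_rot: [-1.291, 1.151, 1.256]
force: [0.7, 0.9, 0.1]
gripper_width: 0.0125
```

```bash
python3 - <<'E'
from h import *
n='top'; p,d=r.capture(n)
P=cloud(n,d);hsv=cv2.cvtColor(p,cv2.COLOR_RGB2HSV)
v,u=np.mgrid[0:400,0:640]
m=(hsv[...,0]<20)&(hsv[...,1]>110)&(P[...,2]>.125)&(P[...,2]<.145)&(u>480)&(u<560)&(v>120)&(v<215)
Q=P[m]; print("stick A",len(Q),np.median(Q[:,2]),rect(Q))
c=np.array([.5843,-.2540]); a=np.radians(95.2); u=np.array([np.cos(a),np.sin(a)]); w=np.array([-u[1],u[0]])
e=np.array(rect(Q)[0])/1000-c; print("in stub",e@u,e@w)
q=c+0.04*u; print(q); plan(q[0],q[1],.172,95.2)
E
```

```text
stick A 610 0.13566430552205616 (array([ 588.9, -293.9]), [np.float64(20.9), np.float64(99.2)], np.float32(4.8))
in stub -0.04015269737368699 -0.0009648282837419718
[ 0.5806747  -0.21416462]
shift cm [ -1.44  -5.35 -36.85] yaw 0.1 | now [0.4942 0.1479 0.1535] az 95.3 w 0.0124 F [5.6 1.8 6. ] t 14.52 j [ 0.14  0.    1.92 -0.01  1.19 -1.52]
```

Stick A sits at x = −40 mm, y = −1 mm in the stub frame. I'll bring B over.

Request:
{"name": "play_rows", "arguments": {"motion": [{"x": -2, "y": -5.3, "z": -10, "yaw": 0, "jaw": 0}, {"x": -2, "y": -5.3, "z": -36.8, "yaw": 0, "jaw": 0}, {"x": -2, "y": -5.3, "z": -36.8, "yaw": 0, "jaw": 0}, {"x": -2, "y": -5.3, "z": -36.8, "yaw": 0, "jaw": 0}, {"x": -2, "y": -5.3, "z": -36.8, "yaw": 0, "jaw": 0}, {"x": -2, "y": -5.3, "z": -36.8, "yaw": 0, "jaw": 0}, {"x": -2, "y": -5.3, "z": -36.8, "yaw": 0, "jaw": 0}, {"x": -2, "y": -5.3, "z": -36.8, "yaw": 0, "jaw": 0}, {"x": -1.5, "y": -5.3, "z": -36.8, "yaw": 0, "jaw": 0}, {"x": -1.5, "y": -5.3, "z": -36.8, "yaw": 0, "jaw": 0}]}}

```text
time: 15.35
position: [0.5807, -0.221, 0.1725]
tool_rot: [-1.297, 1.143, 1.239]
force: [-0.5, 1.3, 0.1]
gripper_width: 0.0132
```

```bash
python3 -c "
from h import *
plan(.5807,-.2142,.145,95.2)"
```

```text
shift cm [2.74 0.05 0.7 ] yaw -0.2 | now [ 0.5807 -0.221   0.1725] az 95.0 w 0.0132 F [-0.5  1.3  0.1] t 15.35 j [-0.5   0.23  1.63  0.01  1.24 -2.16]
```

Request:
{"name": "play_rows", "arguments": {"motion": [{"x": 1, "y": 0, "z": 0.7, "yaw": -0.2, "jaw": 0}, {"x": 2.2, "y": 0, "z": 0.7, "yaw": -0.2, "jaw": 0}, {"x": 2.7, "y": 0, "z": 0.7, "yaw": -0.2, "jaw": 0}, {"x": 2.7, "y": 0, "z": 0.7, "yaw": -0.2, "jaw": 0}]}}

```text
time: 15.68
position: [0.5794, -0.2116, 0.1422]
tool_rot: [-1.296, 1.142, 1.248]
force: [0.3, 0.1, -0.4]
gripper_width: 0.0124
```

```bash
python3 shot.py side d1 350 510 160 290; python3 -c "
from h import *
plan(.5807,-.2142,.1285,95.2)"
```

```text
shift cm [ 1.5   0.01 -0.22] yaw 0.1 | now [ 0.5801 -0.212   0.1435] az 95.3 w 0.0125 F [-0.1 -0.5 -0.9] t 15.73 j [-0.49  0.25  1.66  0.01  1.19 -2.15]
```

View pics/d1.png

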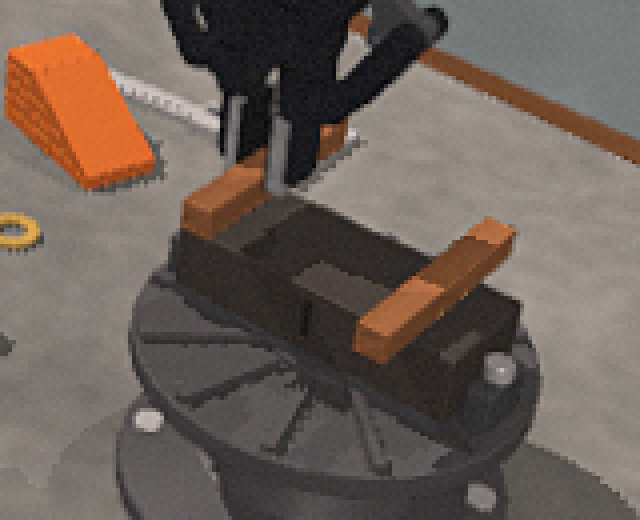

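B is level at the other end, and A is resting flat. I'll lower B.

Request:
{"name": "play_rows", "arguments": {"motion": [{"x": 0.7, "y": 0, "z": -0.2, "yaw": 0, "jaw": 0}, {"x": 1.3, "y": 0, "z": -0.2, "yaw": 0, "jaw": 0}, {"x": 1.4, "y": 0, "z": -0.2, "yaw": 0, "jaw": 0}, {"x": 1.5, "y": 0, "z": -0.2, "yaw": 0, "jaw": 0}]}}

```text
time: 16.07
position: [0.5806, -0.2135, 0.1279]
tool_rot: [-1.298, 1.141, 1.247]
force: [0.3, 1.0, -0.9]
gripper_width: 0.0129
```

Request:
{"name": "play_rows", "arguments": {"motion": [{"x": 0.1, "y": 0, "z": 0, "yaw": 0, "jaw": 0}, {"x": 0.1, "y": 0, "z": 0, "yaw": 0, "jaw": 0}]}}

```text
time: 16.23
position: [0.5806, -0.2135, 0.1269]
tool_rot: [-1.298, 1.141, 1.248]
force: [-0.5, -1.5, -0.5]
gripper_width: 0.0125
```

Request:
{"name": "play_rows", "arguments": {"motion": [{"x": 0.1, "y": 0, "z": 0, "yaw": 0, "jaw": 0}, {"x": 0.1, "y": 0, "z": 0, "yaw": 0, "jaw": 0}]}}

```text
time: 16.4
position: [0.5809, -0.2136, 0.1263]
tool_rot: [-1.298, 1.141, 1.247]
force: [0.2, 0.8, 1.7]
gripper_width: 0.0131
```

Request:
{"name": "play_rows", "arguments": {"motion": [{"x": 0.1, "y": 0, "z": 0, "yaw": 0, "jaw": 0}, {"x": 0.1, "y": 0, "z": 0, "yaw": 0, "jaw": 0}]}}

```text
time: 16.57
position: [0.5811, -0.2137, 0.1261]
tool_rot: [-1.298, 1.141, 1.247]
force: [-1.9, 2.5, 4.3]
gripper_width: 0.0128
```

Request:
{"name": "play_rows", "arguments": {"motion": [{"x": 0, "y": 0, "z": 0, "yaw": 0, "jaw": 0.25}, {"x": 0, "y": 0, "z": 0, "yaw": 0, "jaw": 0.4}, {"x": 0, "y": 0, "z": 0, "yaw": 0, "jaw": 0.4}, {"x": 0, "y": 0, "z": 0, "yaw": 0, "jaw": 0.4}, {"x": -1, "y": 0, "z": 0, "yaw": 0, "jaw": 0.4}, {"x": -3, "y": 0, "z": 0, "yaw": 0, "jaw": 0.4}, {"x": -6, "y": 0, "z": 0, "yaw": 0, "jaw": 0.4}]}}

```text
time: 17.15
position: [0.5769, -0.2125, 0.1839]
tool_rot: [-1.294, 1.143, 1.252]
force: [0.1, 0.3, -0.1]
gripper_width: 0.034
```

```bash
python3 -c "
from h import *
plan(.5043,-.0052,.12,11.3)"
```

```text
shift cm [ 6.14  5.51 21.34] yaw 84.0 | now [ 0.5769 -0.2125  0.1839] az 95.3 w 0.034 F [ 0.1  0.3 -0.1] t 17.15 j [-0.49  0.21  1.63  0.01  1.27 -2.16]
```

Request:
{"name": "play_rows", "arguments": {"motion": [{"x": -2, "y": 5.5, "z": 21.3, "yaw": 84, "jaw": 0.9}, {"x": -2, "y": 5.5, "z": 21.3, "yaw": 84, "jaw": 0.9}, {"x": -2, "y": 5.5, "z": 21.3, "yaw": 84, "jaw": 0.9}, {"x": -2, "y": 5.5, "z": 21.3, "yaw": 84, "jaw": 0.9}, {"x": -2, "y": 5.5, "z": 21.3, "yaw": 84, "jaw": 1}, {"x": 0, "y": 5.5, "z": 21.3, "yaw": 84, "jaw": 1}, {"x": 4, "y": 5.5, "z": 21.3, "yaw": 84, "jaw": 1}, {"x": 4, "y": 5.5, "z": 21.3, "yaw": 84, "jaw": 1}, {"x": 4, "y": 5.5, "z": 21.3, "yaw": 84, "jaw": 1}, {"x": 4, "y": 5.5, "z": 21.3, "yaw": 84, "jaw": 1}]}}

```text
time: 17.98
position: [0.5034, -0.0051, 0.1412]
tool_rot: [-0.335, 1.515, 0.322]
force: [-0.5, 0.1, 0.5]
gripper_width: 0.0857
```

```bash
python3 -c "
from h import *
plan(.5043,-.0052,.065,11.3)"
```

```text
shift cm [ 7.62  0.07 -0.13] yaw 12.8 | now [ 0.5034 -0.0051  0.1412] az 24.1 w 0.0857 F [-0.5  0.1  0.5] t 17.98 j [-0.17 -0.01  1.95  0.    1.17 -0.59]
```

Request:
{"name": "play_rows", "arguments": {"motion": [{"x": 0, "y": 0, "z": 0, "yaw": 12.8, "jaw": 1}, {"x": 2, "y": 0, "z": 0, "yaw": 12.8, "jaw": 1}, {"x": 5, "y": 0.1, "z": -0.1, "yaw": 12.8, "jaw": 1}, {"x": 6, "y": 0.1, "z": -0.1, "yaw": 12.8, "jaw": 1}, {"x": 6, "y": 0.1, "z": -0.1, "yaw": 12.8, "jaw": 1}]}}

```text
time: 18.4
position: [0.5014, -0.0043, 0.0786]
tool_rot: [-0.157, 1.54, 0.152]
force: [-0.4, 0.3, -0.4]
gripper_width: 0.0854
```

```bash
python3 shot.py side e1 240 400 130 260; python3 shot.py top e1t 290 450 140 270; python3 -c "
from h import *
plan(.5043,-.0052,.010,11.3)"
```

```text
shift cm [ 7.18  0.01 -0.2 ] yaw 0.0 | now [ 0.5041 -0.0048  0.0818] az 11.3 w 0.0858 F [ 0.4 -0.4  0.6] t 18.5 j [-0.17  0.07  1.99  0.    1.05 -0.37]
```

View pics/e1.png

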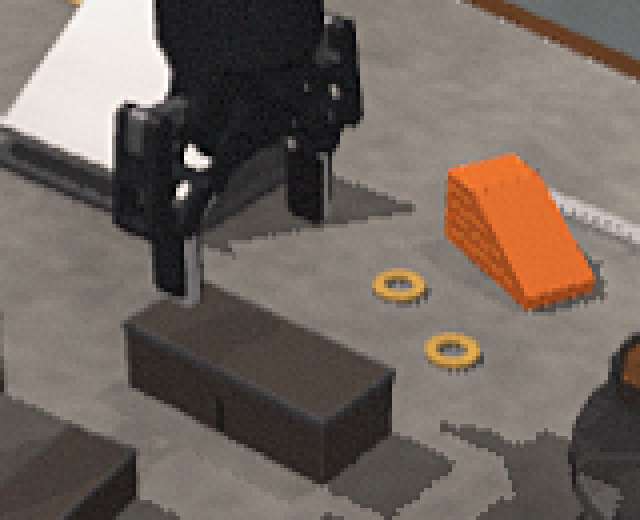

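View pics/e1t.png

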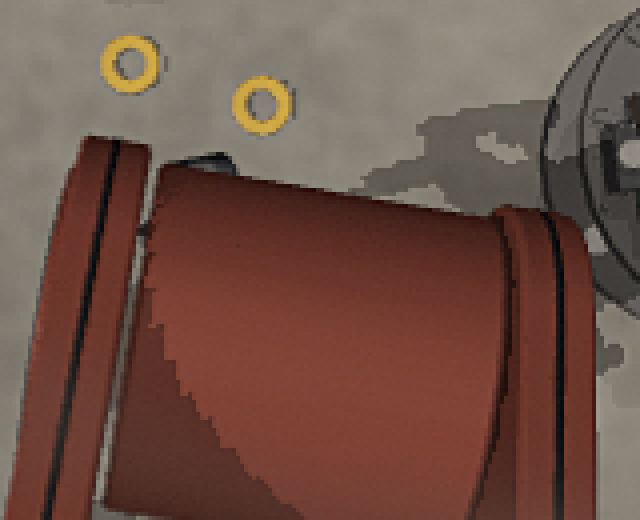

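Checking the near finger's position by depth, since the picture makes it look off to one side.

```bash
python3 -c "
from h import *
P=cloud('side',np.load('pics/e1.npy'))
for u,v in((284,201),(289,201),(284,195),(317,182)): print(P[v,u].round(4))
M=R.from_rotvec(r.get_obs()['tool_rot']).as_matrix(); o=r.get_obs()['position']
print('expected near finger inner tip',o-M[:,2]*.0425+[0,0,.013])"
```

```text
[ 0.448  -0.0222  0.1052]
[ 0.4584 -0.023   0.1014]
[ 0.4494 -0.0208  0.1167]
[ 0.5419 -0.0013  0.1015]
expected near finger inner tip [ 0.46242317 -0.0131238   0.0935143 ]
```

Consistent. I'll lower and grip.

Request:
{"name": "play_rows", "arguments": {"motion": [{"x": 3, "y": 0, "z": -0.1, "yaw": 0, "jaw": 1}, {"x": 6, "y": 0, "z": -0.1, "yaw": 0, "jaw": 1}, {"x": 7.1, "y": 0, "z": -0.1, "yaw": 0, "jaw": 1}, {"x": 7.1, "y": 0, "z": -0.1, "yaw": 0, "jaw": 0.8}, {"x": 7.1, "y": 0, "z": -0.1, "yaw": 0, "jaw": 0.4}, {"x": 7.1, "y": 0, "z": -0.1, "yaw": 0, "jaw": 0.4}, {"x": 7.1, "y": 0, "z": -0.1, "yaw": 0, "jaw": 0.4}, {"x": 7.1, "y": 0, "z": -0.1, "yaw": 0, "jaw": 0.4}], "squeeze": 60}}

```text
time: 19.17
position: [0.5073, -0.0054, 0.0131]
tool_rot: [-0.159, 1.531, 0.15]
force: [-0.7, 0.2, 7.4]
gripper_width: 0.0537
```

```bash
python3 -c "
from h import *
plan(.5043,-.0052,.010,11.3)"
```

```text
shift cm [ 0.3   0.08 -0.3 ] yaw 0.0 | now [ 0.5073 -0.0054  0.0131] az 11.3 w 0.0537 F [-0.7  0.2  7.4] t 19.17 j [-0.17  0.2   2.01  0.    0.9  -0.37]
```

Request:
{"name": "play_rows", "arguments": {"motion": [{"x": -0.5, "y": 0, "z": 0, "yaw": 0, "jaw": 0.4}, {"x": -2, "y": 0, "z": 0, "yaw": 0, "jaw": 0.4}, {"x": -5, "y": 0, "z": 0, "yaw": 0, "jaw": 0.4}, {"x": -9, "y": 0, "z": 0, "yaw": 0, "jaw": 0.4}, {"x": -13, "y": 0, "z": 0, "yaw": 0, "jaw": 0.4}, {"x": -17, "y": 0, "z": 0, "yaw": 0, "jaw": 0.4}, {"x": -19, "y": 0, "z": 0, "yaw": 0, "jaw": 0.4}, {"x": -19, "y": 0, "z": 0, "yaw": 0, "jaw": 0.4}]}}

```text
time: 19.83
position: [0.5039, -0.0054, 0.2098]
tool_rot: [-0.161, 1.52, 0.147]
force: [1.6, -0.6, -3.7]
gripper_width: 0.0539
```

```bash
python3 shot.py side f1 240 400 90 220;python3 - <<'E'
from h import *
n='top'; p,d=r.capture(n); cv2.imwrite("pics/f1t.png",p[:,:,::-1])
P=cloud(n,d);hsv=cv2.cvtColor(p,cv2.COLOR_RGB2HSV)
v,u=np.mgrid[0:400,0:640]
c=np.array([.5843,-.2540]); a=np.radians(95.2); U=np.array([np.cos(a),np.sin(a)]); W=np.array([-U[1],U[0]])
m=(hsv[...,0]<20)&(hsv[...,1]>110)&(P[...,2]>.125)&(P[...,2]<.145)&(v>120)&(v<215)
for nm,k in(("A",m&(u>490)),("B",m&(u<490)&(u>430))):
    Q=P[k]; 
    if len(Q)<50: continue
    e=np.array(rect(Q)[0])/1000-c; print(nm,len(Q),np.median(Q[:,2]),rect(Q),"in stub",e@U,e@W)
plan(.5843,-.254,.19,5.2)
E
```

```text
A 609 0.1356704509049167 (array([ 589., -291.]), [np.float64(16.4), np.float64(99.8)], np.float32(5.2)) in stub -0.03727369587572044 -0.0013272512061771214
B 402 0.1356233935274398 (array([ 598. , -210.8]), [np.float64(15.3), np.float64(67.1)], np.float32(5.0)) in stub 0.041780539671500326 -0.01755894372558283
shift cm [  1.69 -26.06   3.26] yaw 6.1 | now [ 0.5006 -0.0049  0.2032] az 11.3 w 0.0539 F [ 0.   0.4 -4. ] t 19.93 j [-0.17 -0.09  1.9   0.    1.29 -0.37]
```

View pics/f1.png

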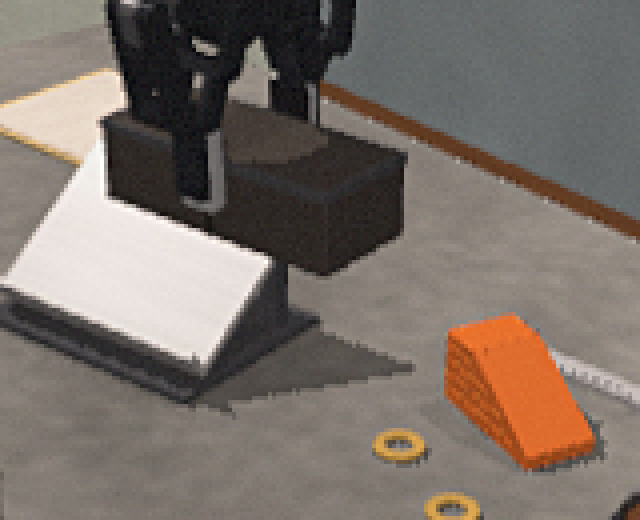

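View pics/f1t.png

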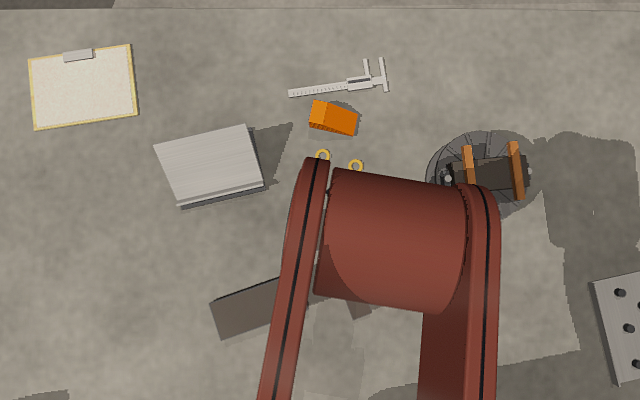

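The block is held level and both sticks are in place. Stick B's near end is hidden by the arm, but its far end matches a centred stick. I'll carry the block over.

Request:
{"name": "play_rows", "arguments": {"motion": [{"x": 0, "y": -4, "z": 0.5, "yaw": 1, "jaw": 0.4}, {"x": 0, "y": -8, "z": 1, "yaw": 2, "jaw": 0.4}, {"x": 0, "y": -12, "z": 1.5, "yaw": 3, "jaw": 0.4}, {"x": 0, "y": -16, "z": 2, "yaw": 4, "jaw": 0.4}, {"x": 0, "y": -20, "z": 2.5, "yaw": 5, "jaw": 0.4}, {"x": 0, "y": -24, "z": 3, "yaw": 6.1, "jaw": 0.4}, {"x": 0.5, "y": -26, "z": 3.3, "yaw": 6.1, "jaw": 0.4}, {"x": 1, "y": -26, "z": 3.3, "yaw": 6.1, "jaw": 0.4}, {"x": 1.5, "y": -26, "z": 3.3, "yaw": 6.1, "jaw": 0.4}, {"x": 1.5, "y": -26, "z": 3.3, "yaw": 6.1, "jaw": 0.4}]}}

```text
time: 20.77
position: [0.5821, -0.2516, 0.1869]
tool_rot: [-0.071, 1.541, 0.072]
force: [-0.4, 0.9, -3.5]
gripper_width: 0.0539
```

```bash
python3 shot.py side g1 350 510 130 260;  python3 shot.py top g1t 410 570 110 240; python3 -c "
from h import *
plan(.5843,-.254,.155,5.2)"
```

```text
shift cm [ 3.47 -0.24 -0.04] yaw 0.1 | now [ 0.5833 -0.2515  0.1897] az 5.3 w 0.0536 F [ 0.3 -0.4 -4.4] t 20.87 j [-0.54  0.25  1.57  0.02  1.29 -0.64]
```

View pics/g1.png

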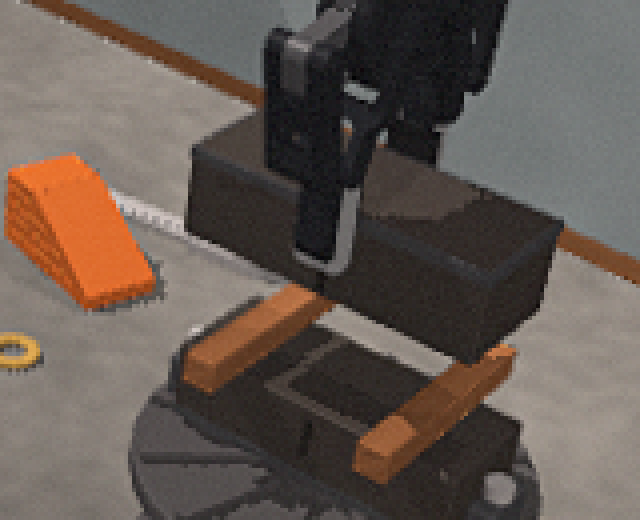

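View pics/g1t.png

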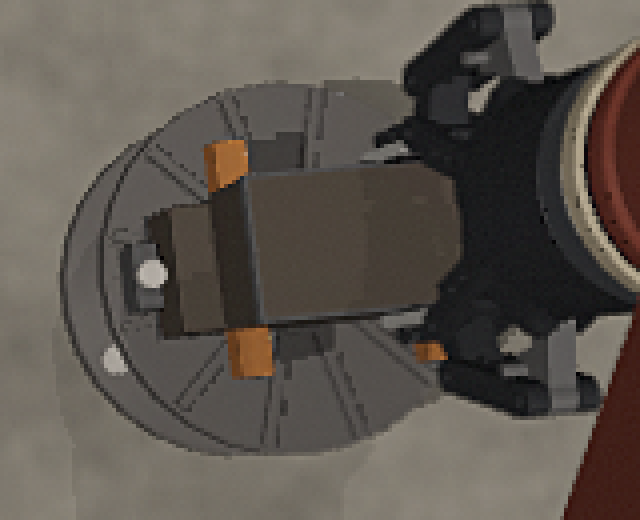

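The block is level and aligned over both sticks. A quick check of its +end from depth, then I'll lower.

```bash
python3 -c "
from h import *
P=cloud('top',np.load('pics/g1t.npy')); c=np.array([.5843,-.2540]); a=np.radians(95.2); U=np.array([np.cos(a),np.sin(a)]); W=np.array([-U[1],U[0]])
z=P[...,2]; m=(z>.20)&(z<.228); m[:, :465]=0; m[:,525:]=0; m[:145]=0;m[200:]=0
hsv=cv2.cvtColor(np.load('pics/g1tc.npy'),cv2.COLOR_RGB2HSV)
Q=P[m]; zt=np.median(Q[:,2]); Q=Q[abs(Q[:,2]-zt)<.004]; e=Q[:,:2]-c; print(zt,len(Q),'u max',np.percentile(e@U,[99,100]),'w',np.percentile((e@W)[e@U>.03],[1,99]))"
```

```text
0.21644926115247065 1904 u max [0.06861538 0.06935687] w [-0.02427018  0.03029587]
```

Request:
{"name": "play_rows", "arguments": {"motion": [{"x": 0.8, "y": -0.2, "z": 0, "yaw": 0, "jaw": 0.4}, {"x": 1.8, "y": -0.2, "z": 0, "yaw": 0, "jaw": 0.4}, {"x": 2.8, "y": -0.2, "z": 0, "yaw": 0, "jaw": 0.4}, {"x": 3.4, "y": -0.2, "z": 0, "yaw": 0, "jaw": 0.4}, {"x": 3.5, "y": -0.2, "z": 0, "yaw": 0, "jaw": 0.4}, {"x": 3.5, "y": -0.2, "z": 0, "yaw": 0, "jaw": 0.4}]}}

```text
time: 21.37
position: [0.5841, -0.2531, 0.1536]
tool_rot: [-0.073, 1.539, 0.072]
force: [0.0, 0.5, -3.4]
gripper_width: 0.0543
```

Request:
{"name": "play_rows", "arguments": {"motion": [{"x": 0.1, "y": 0, "z": 0, "yaw": 0, "jaw": 0.4}, {"x": 0.2, "y": 0, "z": 0, "yaw": 0, "jaw": 0.4}, {"x": 0.3, "y": 0, "z": 0, "yaw": 0, "jaw": 0.4}, {"x": 0.3, "y": 0, "z": 0, "yaw": 0, "jaw": 0.4}]}}

```text
time: 21.7
position: [0.5843, -0.2532, 0.1507]
tool_rot: [-0.073, 1.539, 0.071]
force: [0.1, 0.5, -5.2]
gripper_width: 0.054
```

Request:
{"name": "play_rows", "arguments": {"motion": [{"x": 0.1, "y": 0, "z": 0, "yaw": 0, "jaw": 0.4}, {"x": 0.1, "y": 0, "z": 0, "yaw": 0, "jaw": 0.4}]}}

```text
time: 21.87
position: [0.5843, -0.2532, 0.1498]
tool_rot: [-0.073, 1.538, 0.071]
force: [-0.2, -0.6, -3.7]
gripper_width: 0.0539
```

Request:
{"name": "play_rows", "arguments": {"motion": [{"x": 0.1, "y": 0, "z": 0, "yaw": 0, "jaw": 0.4}, {"x": 0.1, "y": 0, "z": 0, "yaw": 0, "jaw": 0.4}]}}

```text
time: 22.03
position: [0.5844, -0.2532, 0.1487]
tool_rot: [-0.073, 1.538, 0.071]
force: [-0.2, 0.2, -4.1]
gripper_width: 0.0537
```

Request:
{"name": "play_rows", "arguments": {"motion": [{"x": 0.1, "y": 0, "z": 0, "yaw": 0, "jaw": 0.4}, {"x": 0.1, "y": 0, "z": 0, "yaw": 0, "jaw": 0.4}]}}

```text
time: 22.2
position: [0.5845, -0.2533, 0.1482]
tool_rot: [-0.073, 1.538, 0.071]
force: [-0.4, 0.7, -1.6]
gripper_width: 0.0539
```

Request:
{"name": "play_rows", "arguments": {"motion": [{"x": 0.1, "y": 0, "z": 0, "yaw": 0, "jaw": 0.4}, {"x": 0.1, "y": 0, "z": 0, "yaw": 0, "jaw": 0.4}]}}

```text
time: 22.37
position: [0.5846, -0.2533, 0.1481]
tool_rot: [-0.074, 1.538, 0.071]
force: [-3.0, 2.7, 4.0]
gripper_width: 0.054
```

The block is seated with about 8 N on the sticks. I'll release and rise.

Request:
{"name": "play_rows", "arguments": {"motion": [{"x": 0, "y": 0, "z": 0, "yaw": 0, "jaw": 0.75}, {"x": 0, "y": 0, "z": 0, "yaw": 0, "jaw": 0.95}, {"x": 0, "y": 0, "z": 0, "yaw": 0, "jaw": 0.95}, {"x": 0, "y": 0, "z": 0, "yaw": 0, "jaw": 0.95}, {"x": -1, "y": 0, "z": 0, "yaw": 0, "jaw": 0.95}, {"x": -3, "y": 0, "z": 0, "yaw": 0, "jaw": 0.95}, {"x": -6, "y": 0, "z": 0, "yaw": 0, "jaw": 0.95}, {"x": -9, "y": 0, "z": 0, "yaw": 0, "jaw": 0.95}, {"x": -12, "y": 0, "z": 0, "yaw": 0, "jaw": 0.95}, {"x": -12, "y": 0, "z": 0, "yaw": 0, "jaw": 0.95}]}}

```text
time: 23.2
position: [0.5837, -0.255, 0.2773]
tool_rot: [-0.079, 1.527, 0.065]
force: [1.0, -0.8, 1.9]
gripper_width: 0.0812
```

```bash
python3 shot.py side h1 350 510 130 260;  python3 shot.py top h1t 410 570 110 240; python3 -c "
from h import *
plan(.45,-.1,.3,5.2)"
```

```text
shift cm [ -3.41  16.52 -11.59] yaw 0.1 | now [ 0.5818 -0.2539  0.2711] az 5.3 w 0.0811 F [-0.1  0.8  0.3] t 23.3 j [-0.54  0.19  1.48  0.02  1.43 -0.64]
```

View pics/h1.png

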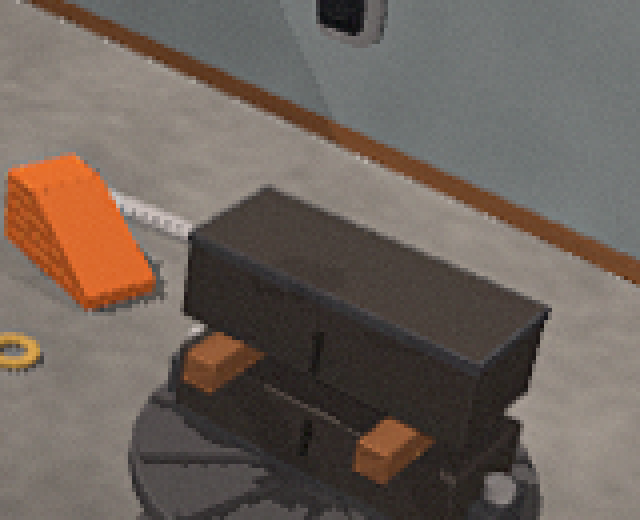

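View pics/h1t.png

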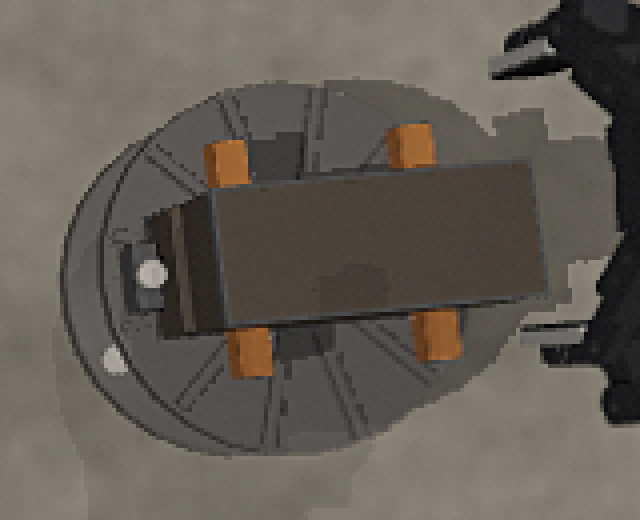

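The block rests level on both sticks with a visible air gap. I'll verify the numbers.

```bash
python3 - <<'E'
from h import *
c=np.array([.5843,-.2540]); a=np.radians(95.2); U=np.array([np.cos(a),np.sin(a)]); W=np.array([-U[1],U[0]])
for n,f,b in(("top","h1t",(455,555,140,200)),("side","h1",(390,495,170,230))):
    P=cloud(n,np.load(f"pics/{f}.npy")); u0,u1,v0,v1=b; Q=P[v0:v1,u0:u1].reshape(-1,3); Q=Q[(Q[:,2]>.168)&(Q[:,2]<.184)]
    k=np.c_[Q[:,:2],np.ones(len(Q))]; s=np.linalg.lstsq(k,Q[:,2],rcond=None)[0]
    R_=rect(Q); e=np.array(R_[0])/1000-c; print(n,len(Q),"z",np.median(Q[:,2]).round(4),"tilt",np.hypot(*s[:2]).round(4),R_,"off",e@U,e@W)
    if n=="top":
        hsv=cv2.cvtColor(np.load("pics/h1tc.npy"),cv2.COLOR_RGB2HSV); v,u=np.mgrid[0:400,0:640]
        m=(hsv[...,0]<20)&(hsv[...,1]>110)&(P[...,2]>.125)&(P[...,2]<.145)&(v>120)&(v<215)
        for nm,q in(("A",m&(u>490)&(u<560)),("B",m&(u<490)&(u>430))):
            T=P[q]; Rr=rect(T); e=np.array(Rr[0])/1000-c; print(nm,len(T),np.median(T[:,2]).round(4),Rr,e@U,e@W)
E
```

```text
top 2908 z 0.176 tilt 0.0039 (array([ 583.3, -252.5]), [np.float64(56.0), np.float64(132.0)], np.float32(95.2)) off 0.0015844591781217473 0.0008599355283194114
A 250 0.1357 (array([ 588.7, -290.8]), [np.float64(15.1), np.float64(99.8)], np.float32(5.6)) -0.03704732922193794 -0.001046612402631917
B 236 0.1357 (array([ 582.1, -210.8]), [np.float64(17.5), np.float64(99.6)], np.float32(5.0)) 0.04322159769664502 -0.0017243817875889896
side 1896 z 0.1751 tilt 0.0421 (array([ 583.2, -254.4]), [np.float64(61.1), np.float64(131.5)], np.float32(95.9)) off -0.0002986579212288422 0.0011317258705566705
```

```bash
python3 -c "
from station import r
print(r.sign_off()); o=r.get_obs(); print(o['time'],o['force'])"
```

```text
the job is handed in; nothing more can be done
None
the job is handed in; nothing more can be done
```

The loose middle-sized block now rests on the two spacer sticks over the stub with an air gap, and the job was handed in at about 23 s; no verdict was reported.

I took each stick from the sloping rack and turned it level by pressing its low end on bare table. I then regripped it at its centre and set it crosswise on the stub, letting go at about 4 N. The block was set down with roughly 8 N on the sticks and released. The gripper was withdrawn about 120 mm above the stack.

| Last check (top camera) | Measured | Allowed |
|---|---|---|
| Stick A, along / across the stub | −37 mm / −1 mm | 22–58 mm / 20 mm |
| Stick B, along / across the stub | +43 mm / −2 mm | 22–58 mm / 20 mm |
| Block centre off the stub axis | under 2 mm | 15 mm |
| Block alignment with the stub | 0° | 0.17 rad |
| Block tilt | 0.004 rad | 0.05 rad |

- **Disagreement:** the side camera's plane fit gave a tilt of 0.042 rad. I put that down to the block's side face being included in the fit. Its centre (within 2 mm) and height (1 mm lower) agree with the top view.
- **Bystanders:** the chock, washers and caliper were not approached, and those in the pictures looked unmoved. I did not measure them again.

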